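# Close the pressure cooker's crossbar and screw it down

### The job

Close the pressure cooker: swing its steel crossbar round clockwise (seen from above) until both ends are fully home under the lips of the two brackets on the pot, then turn the black wing knob clockwise until the crossbar's ends come up and touch the lips, and give it half a turn more, no further. Leave the bottle, tub, pepper mill and tongs around it where they stand.

Things in the scene. Friction and masses are not known exactly. Their poses are not given: they have to be found in the camera images.
- pot: Steel pressure cooker, 200 mm wide, on a cork trivet; stands fast, does not move. Origin: on the counter under its centre, z up. Rim 122 mm high. On its +x and -x sides stand two steel brackets, 106 to 132 mm from the centre line, 40 mm wide, 180 mm high; under each a black loop handle, about 90 mm high, reaches out to 160 mm
- lip (a point): Underside of the 8 mm thick lip of the +x bracket, 119 mm from the centre line, 172 mm above the counter. Each bracket is an upright with this lip reaching inward over the crossbar's end, and a stop wall on its clockwise side; the crossbar enters from the counter-clockwise side
- crown (a point): Centre of the lid's flat top (30 mm radius), 144 to 147 mm above the counter. The steel lid is 204 mm wide and slopes down to 10 mm lower than this near its edge. A low brass safety valve, 18 mm wide, top 3 mm above this, stands on it 72 mm from the centre at -37 degrees from the pot's +x
- valve (a point): Top of the black steam valve on the lid, 24 mm wide, 18 mm above the crown, 72 mm from the centre line at +143 degrees from the pot's +x axis
- swing (a joint): Swing of the crossbar about the cooker's vertical centre line, carrying screw and knob along: 0 = home, under both lips and against the stop walls (crossbar along the pot's x axis); grows counter-clockwise seen from above up to 2.1, where the steam valve stops it. Friction about 0.12 N m, stays where left; goes home only while the screw is slack
- bar_mid (a point): Centre of the crossbar, mid-thickness, on the cooker's centre line. A level flat steel bar 244 mm long (along this x), 26 mm wide, 8 mm thick, its underside 13 mm or more above the lid's crown. Either end can be pushed from the side, between the knob and the brackets. It rises as the knob is turned
- bar_end (a point): Top face of the crossbar 119 mm from the centre line, at its +x end, the one that goes home under the lip on the pot's +x side; its height below point lip is the gap still to close
- knob (a joint): Angle of the wing knob, grows clockwise seen from above (tightening), 0 to 12.5 rad. The crossbar climbs 6 mm per turn on the screw; starts slack, 0.3 to 1.1 turns before its ends touch the lips (differs each time). Resists about 0.1 N m while slack; from the touch on this rises to about 0.4 N m half a turn later. Stays where left
- knob_mid (a point): Centre of the black wing knob, mid-height of its wings, 50 mm above the crown on the centre line: a straight bar 104 mm long (this frame's x, both ways), 16 mm wide, 22 mm high (11 above and below this point) through a 38 mm hub, with nothing under the wings down to the crossbar. Can be pinched across or pushed round by the side of a wing
- lid (a joint): How far the lid has sunk on its springy gasket, m: 0 until the crossbar's ends bear on the lips, then it grows 6 mm per full turn of the knob (half a turn past the touch: about 3 mm)
- bottle: Green glass oil bottle, 68 mm wide, 270 mm tall, standing about 170 to 210 mm from the cooker's centre; origin at the centre of its underside. Bystander
- tub: White plastic tub with lid, 110 mm wide, 120 mm tall, on the other side of the cooker; origin at the centre of its underside. Bystander
- mill: Dark wooden pepper mill, 62 mm wide, 190 mm tall; origin at the centre of its underside. Bystander
- tongs: Steel kitchen tongs lying flat, 245 mm long along x (-103 to +143 mm), 40 mm wide, 26 mm high; origin on the counter. Bystander

How it is judged:
By the outcome, as a careful person would: the job done as asked, in the order asked, and still so for the second after the job is handed in, with the robot touching nothing.
It also fails if it takes over 64 s, if anything falls off the work surface, if the arm or the gripper's body presses on something with over 40 N, if the wrist force passes 120 N, or if a joint passes its speed limit or range.

### The arm

A 6-joint arm with a two-finger parallel gripper is mounted at the origin on the work surface. World frame = base frame: x ahead of the robot, y to its left, z up, the work surface at z = 0. Lengths are in mm, angles in degrees, forces in N, time in s.
With the tool pointing down it reaches from about 325 to 850 mm from the base axis. Payload 15.5 kg.
Tool frame: the origin (TCP) lies midway between the tips of the shut fingers; the grasp point (between the pads) lies 19 mm behind it; z points along the fingers, y is the direction in which the jaws open and shut (so a half turn about z gives the same grasp; the last joint's range is limited). The gripper opens to 91 mm and grips with 3 to 60 N. Pads are 32 mm wide; open, the fingers measure 118 mm over their backs; the gripper's body (76 mm by 178 mm) begins 60 mm behind the grasp point.
Start: joints at [65.632, 28.281, 77.091, -0, 74.628, -5.472], TCP at [202.404, 591.32, 213.915] pointing down, gripper open.
Joint ranges: [-166.48, 166.48], [-47.26, 123.95], [12.59, 153.08], [-70.14, 250.14], [6.76, 159.57], [-176.63, 176.63]. Speed limits (degrees/s): [108.29, 108.29, 147.25, 172.46, 172.46, 172.46].

### API

Orientations are given as [roll, pitch, yaw] about the fixed x, y, z axes, in that order (R = Rz(yaw) Ry(pitch) Rx(roll)).
In Python, from plant import r gives the robot as it stands.
- The arm moves only by the tool apply_moves, never from a script. Its arguments are lists of equal length, an entry for each row: "linear": the shift along the tool's x, y, z in m, a list of three; "turn": the turn about the tool's z in degrees. In form: {"linear": [[dx, dy, dz], ...], "turn": [turn, ...]}. A call has exactly 8 rows; each row is the pose to reach, as a shift and turn from the pose commanded when the call began, along the tool's axes at that moment; what a row does not reach only later rows make up. A row lasts 1/8 s, in which the tool goes at most 62.5 mm and 10.7 degrees, less where a joint would pass 70% of its speed; a pose out of reach is approached as far as the arm can. A call with a gripper value outside its range is refused whole. "jaw" is the gripper command: -1 is fully open, 1 is shut, values between are in proportion, set as the call begins (left out, the last holds). The fingers move at their own pace and stop on an object; "squeeze" is the grip in N (left out, the last holds). Time passes only in rows, so rows that repeat a pose let the fingers close, or fill a call up. It gives the time, the measured TCP pose, the force and the opening at its end, in the units of the state.
- r.sense(): the state, without advancing time (a new reading comes with each control period).
- r.capture(name): name is "side" or "top"; returns a dict with "pixels" (384x512x3 uint8, red, green, blue), "camera_matrix" (3x3 intrinsics, pixels), "pose" (4x4, takes a point from camera to world coordinates). Camera axes: x right, y down, z forward; pixel columns grow to the right and rows downward; lengths in mm; the calibration is good to about 2 mm. A picture is of the moment at which its call begins. There is no depth.
- r.finish_job(): hands the job in, once; it reports no verdict.
The state is a dict: "time_s": time; "joint_pos": joint angles; "joint_vel": joint speeds; "joint_torque": joint torques, N m; "tool_pos": TCP position; "orientation": TCP orientation; "ft_force": force on the tool from outside, world axes, zero at the start; "moment": the same for the moment, N m; "grip_width": opening from 0.0 (shut) to 1.0 (fully open).
Only numpy, scipy, OpenCV 4.12 (cv2) and the standard library are available. Lean on these libraries where they do the work, as an engineer would, in place of code of your own. Each camera call takes 0.05 s, during which the arm holds its last target.

## Working session

There is one attempt and no reset: what is moved stays moved. The work goes in short steps, Python scripts to look and compute and a tool call to move; the robot and the scene stay as the last step left them, time stands still between calls to the robot, and variables do not carry over. Pictures are saved under pics/ and viewed, and the job is handed in when it is done.

Besides the shell and the picture viewer there is one more tool, called after ">>>" as a command line: name --pt "numbers of a row" for each row, then --argument value for the rest. apply_moves: Moves the arm, as the interface text tells. Its arguments: {"type":"object","properties":{"linear":{"type":"array"},"turn":{"type":"array"},"jaw":{"type":"number"},"squeeze":{"type":"number"}},"required":["linear","turn"]}

```bash
ls; mkdir -p pics; python3 - <<'E'
from plant import r
import cv2,numpy as np
print(r.sense())
for n in("top","side"):
    c=r.capture(n); cv2.imwrite(f"pics/{n}0.png",c["pixels"][:,:,::-1]); print(n,c["camera_matrix"].round(1).tolist(),c["pose"].round(3).tolist())
    np.savez(f"{n}0.npz",**c)
E
```

```text
pics
{'time_s': 0.0, 'joint_pos': array([ 6.56320704e+01,  2.83160216e+01,  7.71274106e+01, -1.89169636e-03,
        7.46280366e+01, -5.47027927e+00]), 'joint_vel': array([ 0.00843254,  0.0104714 , -0.03075958, -0.00298892,  0.05419465,
       -0.01118107]), 'joint_torque': array([ 2.88273339e-03, -8.78821063e+01, -3.81849039e+01,  7.09645869e-02,
        5.35448268e-02, -1.65479109e-04]), 'tool_pos': array([202.25802256, 590.96404507, 213.32427002]), 'orientation': array([-1.79928683e+02, -4.99799431e-03,  1.61102849e+02]), 'ft_force': array([-0.20245239,  0.65455821,  0.39536882]), 'moment': array([ 0.06139222,  0.0371208 , -0.03022025]), 'grip_width': 1.0008850473131932}
top [[442.5, 0.0, 254.5], [0.0, 442.5, 194.1], [0.0, 0.0, 1.0]] [[0.024, -0.991, 0.13, 415.332], [-1.0, -0.025, -0.005, 43.686], [0.008, -0.13, -0.991, 1302.625], [0.0, 0.0, 0.0, 1.0]]
side [[426.7, 0.0, 256.6], [0.0, 426.7, 193.4], [0.0, 0.0, 1.0]] [[-0.706, 0.498, -0.503, 1131.526], [0.708, 0.493, -0.506, 644.377], [-0.004, -0.713, -0.701, 922.18], [0.0, 0.0, 0.0, 1.0]]
```

View pics/top0.png

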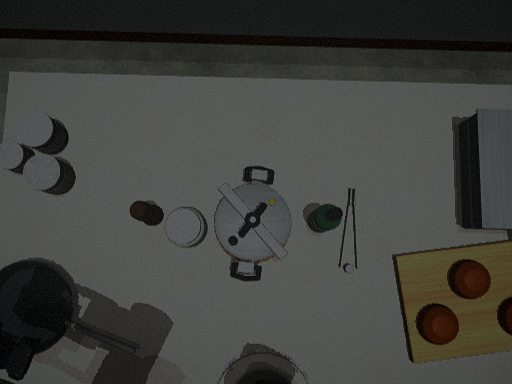

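View pics/side0.png

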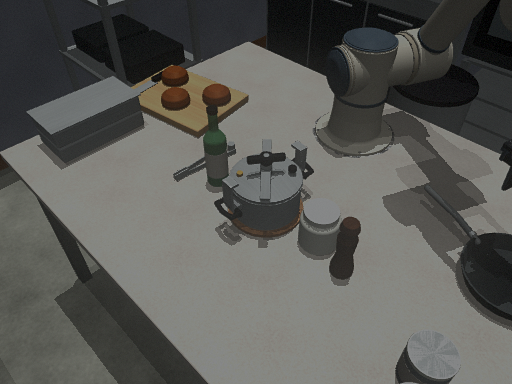

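```bash
python3 - <<'E'
import cv2,numpy as np
a=np.load("top0.npz")["pixels"];b=np.load("side0.npz")["pixels"]
A=cv2.resize(a[155:295,190:370],None,fx=4.4,fy=4.2,interpolation=cv2.INTER_CUBIC)
A=cv2.resize(a[155:290,190:370],(720,540),interpolation=cv2.INTER_CUBIC)
A=np.clip(A.astype(float)*1.6,0,255).astype(np.uint8)
cv2.imwrite("pics/tc.png",A[:,:,::-1])
B=cv2.resize(b[130:250,190:350],(800,600),interpolation=cv2.INTER_CUBIC)
B=np.clip(B.astype(float)*1.6,0,255).astype(np.uint8)
cv2.imwrite("pics/sc.png",B[:,:,::-1])
E
```

```text
(no output)
```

View pics/tc.png

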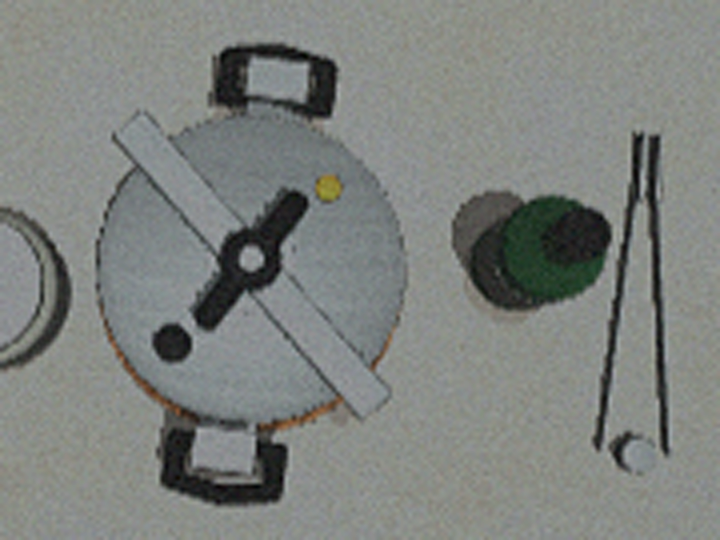

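View pics/sc.png

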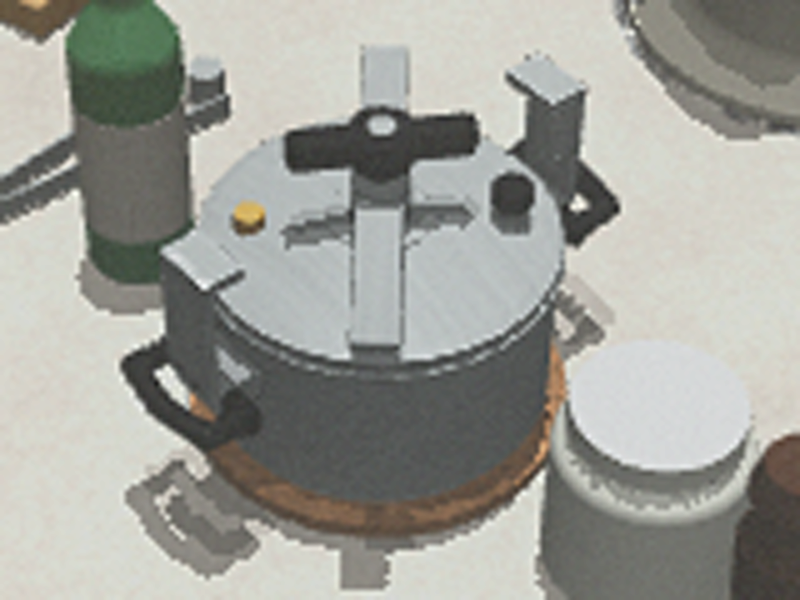

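```bash
cat > h.py <<'E'
import numpy as np
def ray(c,u,v,z):
    K=c["camera_matrix"];P=c["pose"]
    d=P[:3,:3]@np.linalg.inv(K)@np.array([u,v,1.]);o=P[:3,3]
    return o+d*(z-o[2])/d[2]
def proj(c,p):
    P=c["pose"];q=P[:3,:3].T@(np.array(p)-P[:3,3]);q=c["camera_matrix"]@q;return q[:2]/q[2]
E
python3 - <<'E'
from h import *
T=np.load("top0.npz");S=np.load("side0.npz")
t=lambda u,v,z:ray(T,190+u/4-.375,155+v/4-.375,z)
s=lambda u,v,z:ray(S,190+u/5-.4,130+v/5-.4,z)
print("hubtop",t(251,258,207),"side",s(381,124,207))
b1=(t(149,111,168)+t(113,136,168))/2;b2=(t(391,393,168)+t(360,417,168))/2
print("bar",b1,b2,(b1+b2)/2,np.linalg.norm(b1-b2),np.degrees(np.arctan2(*(b1-b2)[1::-1])))
print("valve",t(172,343,164),s(514,184,164),"brass",t(328,187,149),s(249,214,149))
k1=t(278,80,180);k2=t(224,450,180);print("br",k1,k2,(k1+k2)/2,np.linalg.norm(k1-k2),np.degrees(np.arctan2(*(k1-k2)[1::-1])))
d=t(328,187,149)-t(172,343,164);print(np.degrees(np.arctan2(d[1],d[0]))+37,np.linalg.norm(d))
d=t(300,198,206)-t(206,322,206);print("wing",np.degrees(np.arctan2(d[1],d[0])),np.linalg.norm(d))
print("bottle top",t(582,234,270),"bottle base?",t(500,300,0),"tub",t(-20,290,120))
m=((s(362,47,168)+s(410,47,168))/2+(s(350,345,168)+s(402,350,168))/2)/2;print("sidebar",m)
E
```

```text
hubtop [496.74126674  42.15969784 207.        ] side [497.41026101  41.93182696 207.        ]
bar [584.9422966  121.96227827 168.        ] [408.13182767 -39.274362   168.        ] [496.53706214  41.34395814 168.        ] 239.2889384885852 42.36224882431834
valve [444.26093304  91.28668571 164.        ] [445.40203411  92.48757165 164.        ] brass [548.92401517  -7.28118704 149.        ] [551.87794498  -4.44303061 149.        ]
br [613.81616331  27.58074588 180.        ] [378.02358584  56.05312974 180.        ] [495.91987458  41.81693781 180.        ] 237.50540253841137 -6.885234487512403
-6.282126265536029 144.55098165975005
wing -35.729812196062376 96.57357636812745
bottle top [ 510.91329135 -151.30691334  270.        ] bottle base? [ 485.72118537 -141.93648619    0.        ] tub [477.40864351 222.09125053 120.        ]
sidebar [500.32692982  45.63050079 168.        ]
```

The top view (crop scale 4) shows the hub at crop (251,258), so the centre is about (497,42). The bar's end middles are at crop (131,124) and (376,405), which puts it at 42°. The brackets give a pot yaw of about -6.6°, so the swing is about 49°. Both views agree. I'll push the +x end from its CCW side with shut fingers.

```bash
cat >> h.py <<'E'
def delta(cmd,tgt):
    "cmd,tgt = x,y,z,yaw (tool down) -> tool-axis shift (m), turn deg"
    y=np.radians(cmd[3]);d=np.array(tgt[:3])-np.array(cmd[:3])
    return [round(v,4) for v in ((np.cos(y)*d[0]+np.sin(y)*d[1])/1e3,(np.sin(y)*d[0]-np.cos(y)*d[1])/1e3,-d[2]/1e3)],round(cmd[3]-tgt[3],1)
C=np.array([497,42.])
def push(a,rad,off):
    t=np.radians(a);return C+rad*np.array([np.cos(t),np.sin(t)])+off*np.array([-np.sin(t),np.cos(t)])
E
python3 - <<'E'
from h import *
c=(202.404,591.32,213.915,161.1)
p=push(42.4,80,45);print(p,delta(c,(*p,213.9,132.4)))
E
```

```text
[525.73281981 129.17468133] ([np.float64(-0.4556), np.float64(-0.3325), np.float64(0.0)], 28.7)
```

>>> apply_moves --pt "-0.05 -0.036 0" --pt "-0.1 -0.073 0" --pt "-0.145 -0.106 0" --pt "-0.19 -0.139 0" --pt "-0.235 -0.172 0" --pt "-0.28 -0.204 0" --pt "-0.325 -0.237 0" --pt "-0.37 -0.27 0" --turn '[4,8,12,16,20,24,28,28.7]' --jaw 1 --squeeze 20

```text
time_s: 1.1
tool_pos: [465.7, 214.4, 213.8]
orientation: [-180.0, -0.0, 132.3]
ft_force: [0.8, 0.0, 0.0]
grip_width: 0.154
```

```bash
python3 - <<'E'
from h import *
c=(465.0,216,213.9,132.4)
p=push(42.4,80,45);print(delta(c,(*p,152,132.4)))
E
```

```text
([np.float64(-0.1051), np.float64(-0.0137), np.float64(0.0619)], 0.0)
```

>>> apply_moves --pt "-0.05 -0.0065 0" --pt "-0.09 -0.012 0" --pt "-0.1051 -0.0137 0" --pt "-0.1051 -0.0137 0.02" --pt "-0.1051 -0.0137 0.045" --pt "-0.1051 -0.0137 0.0619" --pt "-0.1051 -0.0137 0.0619" --pt "-0.1051 -0.0137 0.0619" --turn '[0,0,0,0,0,0,0,0]'

```text
time_s: 2.1
tool_pos: [525.9, 129.6, 152.6]
orientation: [180.0, 0.0, 132.4]
ft_force: [-0.0, -0.4, 0.0]
grip_width: 0.007
```

```bash
python3 - <<'E'
from plant import r
from h import *
import cv2
s=r.sense();print(s["tool_pos"],s["orientation"],s["ft_force"],s["grip_width"])
for n,(y,x) in(("top",(155,190)),("side",(130,190))):
    c=r.capture(n);a=c["pixels"][y:y+135,x:x+180]
    cv2.imwrite(f"pics/{n}1.png",np.clip(cv2.resize(a,(720,540),interpolation=cv2.INTER_CUBIC)*1.5,0,255).astype(np.uint8)[:,:,::-1])
c=(465.0,216,213.9,132.4)
c1=(*push(42.4,80,45),152,132.4)
for a in (42.4,36,30,24,18,12,6,0,-3,-5): print(a,delta(c1,(*push(a,80,29),152,90+a)))
E
```

```text
[525.91055689 129.59774721 152.62278202] [1.79973741e+02 1.28119653e-02 1.32426304e+02] [-0.02016077 -0.37089633  0.04054877] 0.006530418592190043
42.4 ([np.float64(-0.016), np.float64(-0.0), np.float64(-0.0)], 0.0)
36 ([np.float64(-0.0251), np.float64(0.0027), np.float64(-0.0)], 6.4)
30 ([np.float64(-0.0339), np.float64(0.0044), np.float64(-0.0)], 12.4)
24 ([np.float64(-0.0427), np.float64(0.0051), np.float64(-0.0)], 18.4)
18 ([np.float64(-0.0516), np.float64(0.0048), np.float64(-0.0)], 24.4)
12 ([np.float64(-0.0605), np.float64(0.0037), np.float64(-0.0)], 30.4)
6 ([np.float64(-0.0691), np.float64(0.0016), np.float64(-0.0)], 36.4)
0 ([np.float64(-0.0775), np.float64(-0.0014), np.float64(-0.0)], 42.4)
-3 ([np.float64(-0.0816), np.float64(-0.0032), np.float64(-0.0)], 45.4)
-5 ([np.float64(-0.0843), np.float64(-0.0045), np.float64(-0.0)], 47.4)
```

View pics/side1.png

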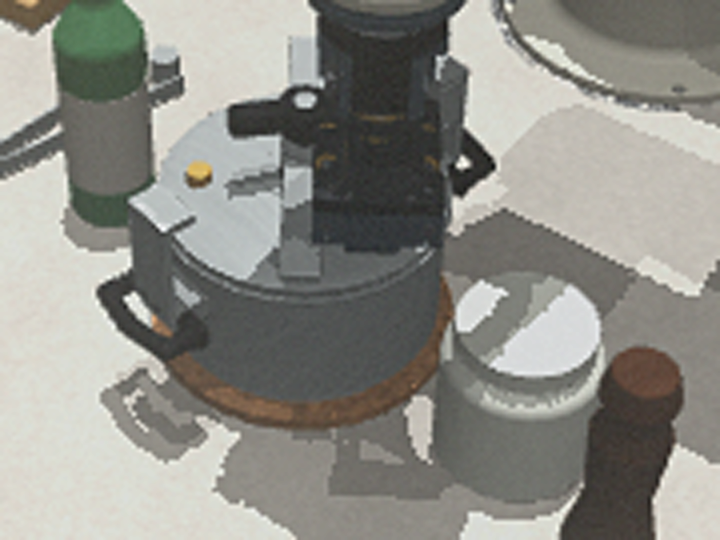

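The shut fingers stand beside the bar on its CCW side: crop ~(380,230) against the bar at ~(300,200). Pushing now.

>>> apply_moves --pt "-0.016 0 0" --pt "-0.0251 0.0027 0" --pt "-0.0339 0.0044 0" --pt "-0.0427 0.0051 0" --pt "-0.0516 0.0048 0" --pt "-0.0605 0.0037 0" --pt "-0.0691 0.0016 0" --pt "-0.0775 -0.0014 0" --turn '[0,6.4,12.4,18.4,24.4,30.4,36.4,42.4]'

```text
time_s: 3.2
tool_pos: [578.0, 70.2, 152.4]
orientation: [179.9, -0.0, 89.8]
ft_force: [-1.1, 2.0, 0.4]
grip_width: 0.005
```

```bash
python3 - <<'E'
from plant import r
from h import *
import cv2
s=r.sense();print(s["tool_pos"],s["orientation"],s["ft_force"],s["moment"])
for n,(y,x) in(("top",(155,190)),("side",(130,190))):
    c=r.capture(n);a=c["pixels"][y:y+135,x:x+180]
    cv2.imwrite(f"pics/{n}2.png",np.clip(cv2.resize(a,(720,540),interpolation=cv2.INTER_CUBIC)*1.5,0,255).astype(np.uint8)[:,:,::-1])
c1=(*push(0,80,29),152,90)
for a in (-3,-5,-6,-7,-8,-9,-10): print(a,delta(c1,(*push(a,80,29),152,90+a)))
E
```

```text
[578.02675386  70.17408909 152.39120049] [ 1.79949277e+02 -1.96258613e-02  8.97827565e+01] [-1.06885603  1.99572166  0.42017823] [ 0.29405239  0.20414766 -0.0596398 ]
-3 ([np.float64(-0.0042), np.float64(0.0014), np.float64(-0.0)], 3)
-5 ([np.float64(-0.0071), np.float64(0.0022), np.float64(-0.0)], 5)
-6 ([np.float64(-0.0085), np.float64(0.0026), np.float64(-0.0)], 6)
-7 ([np.float64(-0.01), np.float64(0.0029), np.float64(-0.0)], 7)
-8 ([np.float64(-0.0114), np.float64(0.0033), np.float64(-0.0)], 8)
-9 ([np.float64(-0.0129), np.float64(0.0036), np.float64(-0.0)], 9)
-10 ([np.float64(-0.0143), np.float64(0.0038), np.float64(-0.0)], 10)
```

View pics/side2.png

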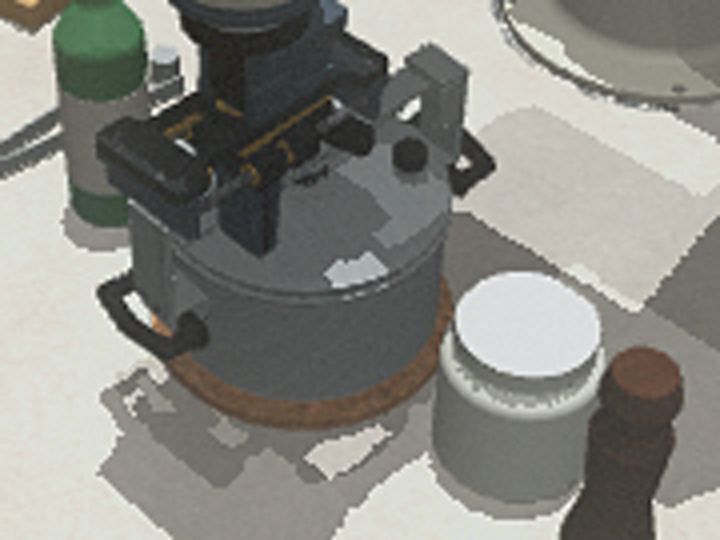

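>>> apply_moves --pt "-0.002 0.0007 0" --pt "-0.0042 0.0014 0" --pt "-0.0056 0.0018 0" --pt "-0.0071 0.0022 0" --pt "-0.0078 0.0024 0" --pt "-0.0085 0.0026 0" --pt "-0.0085 0.0026 0" --pt "-0.0085 0.0026 0" --turn '[1.5,3,4,5,5.5,6,6,6]'

```text
time_s: 4.3
tool_pos: [579.6, 62.5, 152.0]
orientation: [-180.0, 0.0, 84.0]
ft_force: [0.9, 2.7, 0.3]
grip_width: 0.005
```

>>> apply_moves --pt "-0.0005 0 0" --pt "-0.001 0 0" --pt "-0.0015 0 0" --pt "-0.002 0 0" --pt "-0.002 0 0" --pt "-0.002 0 0" --pt "-0.002 0 0" --pt "-0.002 0 0" --turn '[0,0,0,0,0,0,0,0]'

```text
time_s: 5.3
tool_pos: [579.6, 60.7, 152.1]
orientation: [180.0, -0.0, 84.0]
ft_force: [3.0, 4.7, 1.5]
grip_width: 0.007
```

>>> apply_moves --pt "-0.0005 0 0" --pt "-0.001 0 0" --pt "-0.0015 0 0" --pt "-0.0015 0 0" --pt "-0.0015 0 0" --pt "-0.0015 0 0" --pt "-0.0015 0 0" --pt "-0.0015 0 0" --turn '[0,0,0,0,0,0,0,0]'

```text
time_s: 6.3
tool_pos: [579.6, 59.6, 152.2]
orientation: [180.0, -0.1, 84.0]
ft_force: [4.6, 6.7, 1.5]
grip_width: 0.006
```

>>> apply_moves --pt "-0.001 0 0" --pt "-0.002 0 0" --pt "-0.003 0 0" --pt "-0.003 0 0" --pt "-0.003 0 0" --pt "-0.003 0 0" --pt "-0.003 0 0" --pt "-0.003 0 0" --turn '[0,0,0,0,0,0,0,0]'

```text
time_s: 7.3
tool_pos: [579.5, 57.1, 152.3]
orientation: [179.9, -0.1, 84.0]
ft_force: [4.5, 11.5, 1.0]
grip_width: 0.002
```

```bash
python3 - <<'E'
from plant import r
from h import *
import cv2
s=r.sense();print(s["tool_pos"],s["orientation"],s["ft_force"],s["moment"])
for n,(y,x) in(("top",(155,190)),("side",(130,190))):
    c=r.capture(n);a=c["pixels"][y:y+135,x:x+180]
    cv2.imwrite(f"pics/{n}3.png",np.clip(cv2.resize(a,(720,540),interpolation=cv2.INTER_CUBIC)*1.5,0,255).astype(np.uint8)[:,:,::-1])
E
```

```text
[579.51624014  57.10726906 152.25709813] [ 1.79933797e+02 -1.04880342e-01  8.40000228e+01] [ 4.51890877 11.46305037  0.98646248] [ 2.08295276 -0.85157308 -0.02980264]
```

View pics/top3.png

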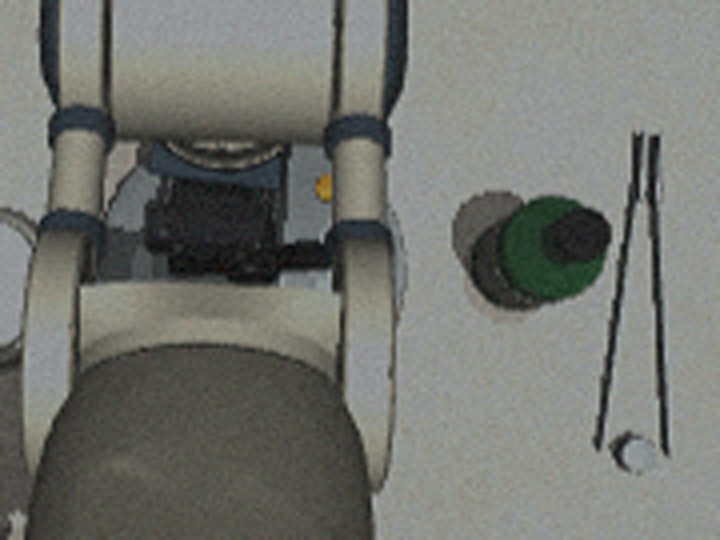

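View pics/side3.png

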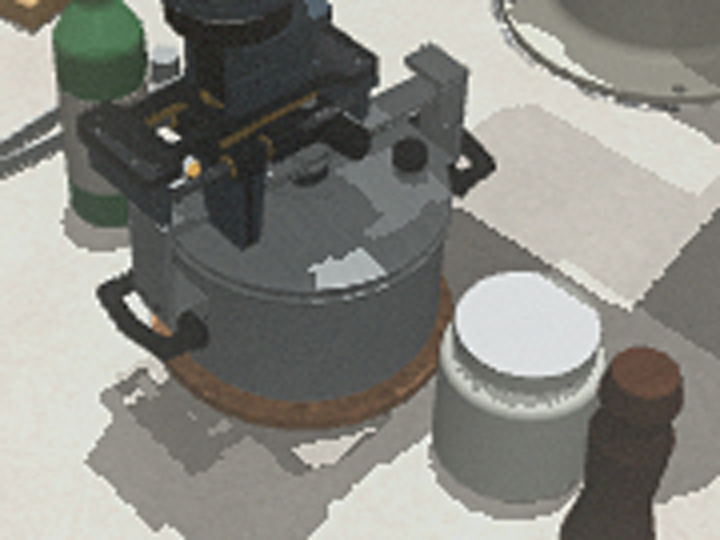

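>>> apply_moves --pt "0.02 0 0" --pt "0.03 0 -0.03" --pt "0.03 0 -0.08" --pt "0.08 0 -0.08" --pt "0.13 0 -0.08" --pt "0.18 0 -0.08" --pt "0.23 0 -0.08" --pt "0.27 0 -0.08" --turn '[0,0,0,-10,-20,-30,-40,-50]' --jaw -0.4

```text
time_s: 8.4
tool_pos: [606.3, 326.8, 231.6]
orientation: [-179.9, -0.0, 134.4]
ft_force: [1.0, -0.9, 0.4]
grip_width: 0.701
```

```bash
python3 - <<'E'
from plant import r
from h import *
import cv2
s=r.sense();print(s["tool_pos"],s["orientation"],s["ft_force"],s["moment"],s["joint_pos"])
for n,(y,x) in(("top",(155,190)),("side",(130,190))):
    c=r.capture(n);a=c["pixels"][y:y+135,x:x+180]
    np.savez(f"{n}4.npz",**c)
    cv2.imwrite(f"pics/{n}4.png",np.clip(cv2.resize(a,(720,540),interpolation=cv2.INTER_CUBIC)*1.5,0,255).astype(np.uint8)[:,:,::-1])
E
```

```text
[606.33014309 326.79150743 231.56245705] [-1.79917306e+02 -4.80709811e-03  1.34383877e+02] [ 0.95290283 -0.92609317  0.37947872] [-0.07241119  0.02564747 -0.03169952] [ 2.33721602e+01  3.28829344e+01  6.56383382e+01 -2.54388819e-02
  8.15576473e+01 -2.10079680e+01]
```

View pics/top4.png

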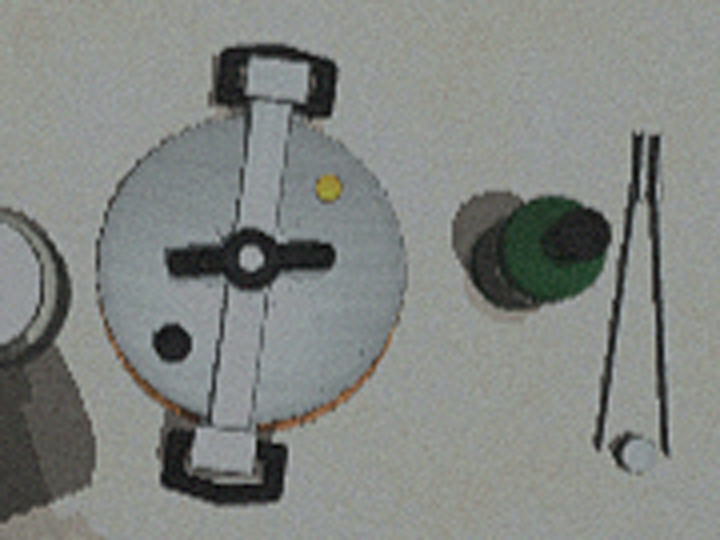

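View pics/side4.png

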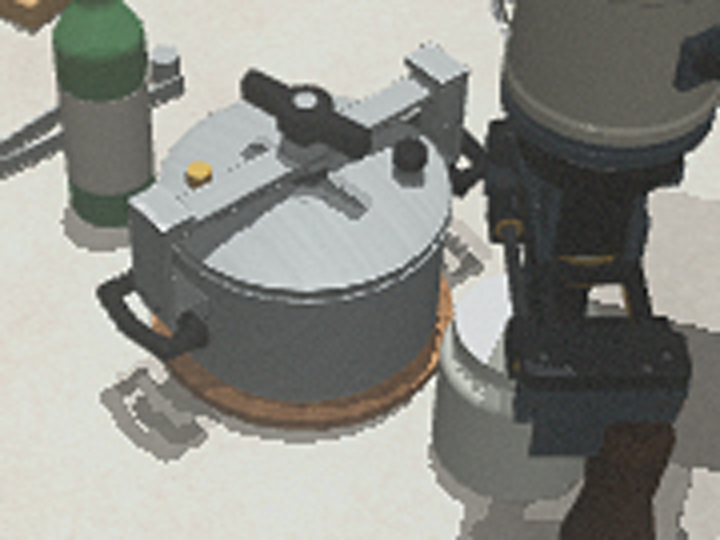

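```bash
python3 - <<'E'
from h import *
import cv2
T=np.load("top4.npz")
g=cv2.cvtColor(T["pixels"],cv2.COLOR_RGB2GRAY).astype(float)
g=cv2.GaussianBlur(g,(0,0),0.8)
# edges: dark line columns near bar sides, per row
L=[];R=[]
for v in list(range(184,210))+list(range(230,258)):
    ul=190+(249-(v-181)*4*.118)/4-.375; ur=190+(292-(v-181)*4*.1235)/4-.375
    for e,l in((ul,L),(ur,R)):
        lo=int(round(e))-2; seg=g[v,lo:lo+5]; w=seg.max()-seg; w=np.clip(w-0.4*w.max(),0,None)
        l.append((lo+(w*np.arange(5)).sum()/w.sum(),v))
for l in(L,R):
    l=np.array(l);p=np.polyfit(l[:,1],l[:,0],1)
    res=l[:,0]-np.polyval(p,l[:,1]);k=abs(res)<.6;p=np.polyfit(l[k,1],l[k,0],1)
    A=ray(T,np.polyval(p,180),180,167);B=ray(T,np.polyval(p,260),260,167);d=A-B
    print(k.sum(),len(k),p,np.degrees(np.arctan2(d[1],d[0])),(A+B)/2)
# bracket handles & lips: dark handle mask centroids (z~90)
m=(g<45).astype(np.uint8)
n,lab,st,ce=cv2.connectedComponentsWithStats(m)
for i in range(1,n):
    if 15<st[i,4]<2000 and 190<ce[i,0]<300 and 160<ce[i,1]<290: print(st[i],ce[i],ray(T,*ce[i],90),ray(T,*ce[i],164),ray(T,*ce[i],200))
E
```

```text
53 54 [-1.29652265e-01  2.75439046e+02] -5.876556229020315 [498.3425275   55.94060347 167.        ]
51 54 [-1.48758813e-01  2.90613414e+02] -7.132384644937493 [499.038785    27.74062025 167.        ]
[244 167  30  17 224] [258.14285714 174.35267857] [630.42697411  29.0373546   90.        ] [617.3008673   29.93126341 164.        ] [610.91519371  30.36613796 200.        ]
[232 212  41  15 308] [251.82142857 219.37987013] [504.69765196  43.4976529   90.        ] [499.24413092  43.5091273  164.        ] [496.59106663  43.51470944 200.        ]
[229 236   8   9  60] [232.6  240.25] [446.47823941  94.45873055  90.        ] [444.57753667  91.36032388 164.        ] [443.65287047  89.8529909  200.        ]
[231 262  30  19 267] [245.04868914 272.56554307] [360.49518219  58.21397864  90.        ] [363.84156398  57.32739467 164.        ] [365.46953351  56.89608354 200.        ]
```

```bash
python3 - <<'E'
from plant import r
from h import *
s=r.sense();print(s["time_s"],s["tool_pos"],s["orientation"],s["joint_pos"])
print(delta((607.1,324.5,232,134),(497,42.2,232,264.8)))
E
```

```text
8.5 [606.12134652 328.56595486 231.1657578 ] [-1.79949150e+02 -4.10937316e-02  1.34494377e+02] [ 2.34916953e+01  3.29462580e+01  6.55810415e+01  2.03601053e-02
  8.15349015e+01 -2.10057083e+01]
([np.float64(-0.1266), np.float64(-0.2753), np.float64(-0.0)], -130.8)
```

>>> apply_moves --pt "-0.015 -0.034 0" --pt "-0.035 -0.076 0" --pt "-0.055 -0.12 0" --pt "-0.075 -0.163 0" --pt "-0.095 -0.207 0" --pt "-0.112 -0.244 0" --pt "-0.1266 -0.2753 0" --pt "-0.1266 -0.2753 0" --turn '[-10,-20,-30,-40,-50,-60,-70,-80]'

```text
time_s: 9.5
tool_pos: [495.5, 40.3, 232.0]
orientation: [180.0, -0.1, -145.9]
ft_force: [0.7, 0.3, 0.1]
grip_width: 0.702
```

>>> apply_moves --pt "0 0 0" --pt "0 0 0" --pt "0 0 0" --pt "0 0 0" --pt "0 0 0" --pt "0 0 0" --pt "0 0 0" --pt "0 0 0" --turn '[-10,-20,-30,-40,-50.8,-50.8,-50.8,-50.8]'

```text
time_s: 10.5
tool_pos: [497.0, 43.0, 232.0]
orientation: [180.0, -0.1, -95.2]
ft_force: [-0.6, -0.4, -0.2]
grip_width: 0.7
```

```bash
python3 - <<'E'
from plant import r
from h import *
import cv2
s=r.sense();print(s["tool_pos"],s["orientation"],s["joint_pos"],s["moment"],s["grip_width"])
for n,(y,x) in(("side",(130,190)),):
    c=r.capture(n);a=c["pixels"][y:y+135,x:x+180]
    cv2.imwrite(f"pics/{n}5.png",np.clip(cv2.resize(a,(720,540),interpolation=cv2.INTER_CUBIC)*1.5,0,255).astype(np.uint8)[:,:,::-1])
print(r.sense()["tool_pos"])
E
```

```text
[496.95083862  43.04388022 231.97919492] [ 1.79990746e+02 -7.61851280e-02 -9.52321575e+01] [-1.85818295e+00  1.70256201e+01  9.30353646e+01 -8.03785787e-02
  6.99527549e+01 -1.76598457e+02] [ 0.04382402  0.09470155 -0.05974084] 0.6998917624381242
[497.00879906  43.06672487 231.99343522]
```

View pics/side5.png

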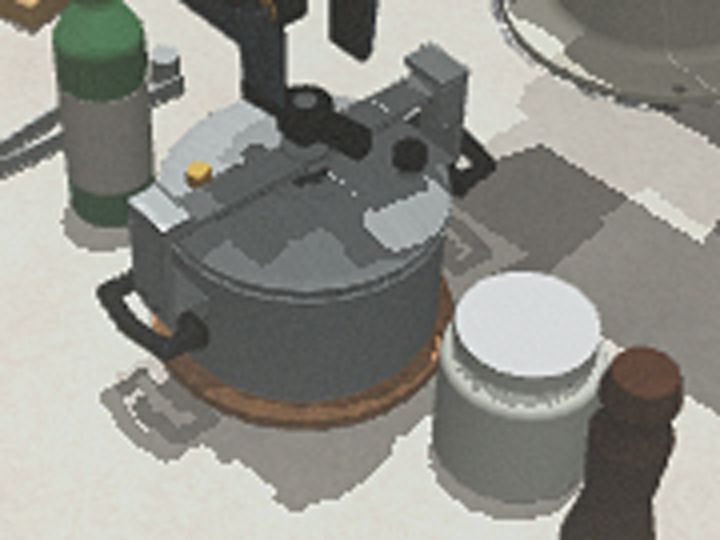

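j6 ended right by its limit (-176.6°), so I'm backing it off 6° while descending around the hub.

>>> apply_moves --pt "0 0 0.01" --pt "0 0 0.022" --pt "0 0 0.034" --pt "0 0 0.044" --pt "0 0 0.052" --pt "0 0 0.052" --pt "0 0 0.052" --pt "0 0 0.052" --turn '[3,6,6,6,6,6,6,6]'

```text
time_s: 11.55
tool_pos: [497.3, 43.0, 180.4]
orientation: [-180.0, -0.1, -101.3]
ft_force: [-0.7, 0.7, -0.0]
grip_width: 0.701
```

>>> apply_moves --pt "0 0 0" --pt "0 0 0" --pt "0 0 0" --pt "0 0 0" --pt "0 0 0" --pt "0 0 0" --pt "0 0 0" --pt "0 0 0" --turn '[0,0,0,0,0,0,0,0]' --jaw 1 --squeeze 30

```text
time_s: 12.55
tool_pos: [497.1, 43.0, 180.0]
orientation: [-180.0, -0.1, -101.3]
ft_force: [-0.4, -0.6, 1.5]
grip_width: 0.406
```

```bash
python3 - <<'E'
from plant import r
from h import *
import cv2
s=r.sense();print(s["tool_pos"],s["orientation"],s["joint_pos"],s["ft_force"],s["moment"],s["grip_width"])
for n,(y,x) in(("side",(130,190)),):
    c=r.capture(n);a=c["pixels"][y:y+135,x:x+180]
    cv2.imwrite(f"pics/{n}6.png",np.clip(cv2.resize(a,(720,540),interpolation=cv2.INTER_CUBIC)*1.5,0,255).astype(np.uint8)[:,:,::-1])
s=r.sense();print(s["moment"],s["ft_force"])
E
```

```text
[497.10222248  43.03301864 180.02005686] [-1.79987581e+02 -6.81956194e-02 -1.01261124e+02] [-1.86328417e+00  2.05554586e+01  9.70740350e+01 -7.82297541e-02
  6.23694120e+01 -1.70565888e+02] [-0.37412853 -0.63268062  1.53838279] [ 0.08415023  0.0597659  -0.00605622] 0.40604444773386966
[0.07165646 0.06057398 0.00054803] [-0.3591244   0.30520031  1.38753752]
```

View pics/side6.png

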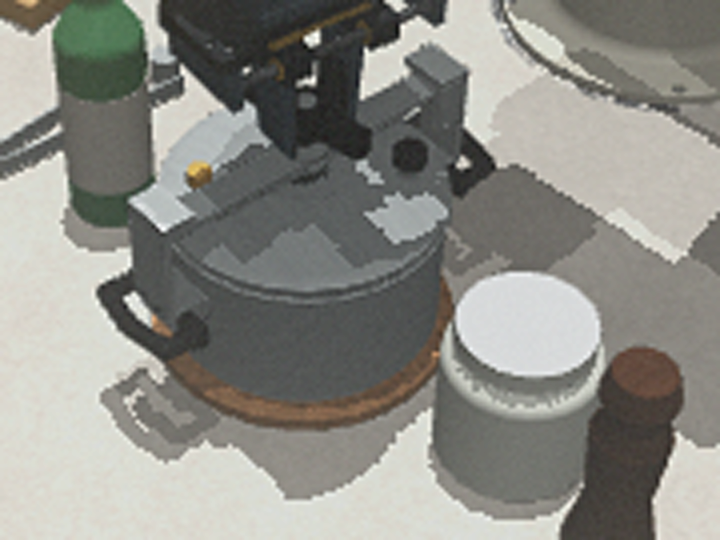

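Grip width 0.406 (37 mm) shows the fingers are shut on the hub. Now turning clockwise; the first 80° is within the guaranteed slack of 108°.

>>> apply_moves --pt "0 0 0" --pt "0 0 0" --pt "0 0 0" --pt "0 0 0" --pt "0 0 0" --pt "0 0 0" --pt "0 0 0" --pt "0 0 0" --turn '[8,16,24,32,40,40,40,40]' --squeeze 40

```text
time_s: 13.6
tool_pos: [498.0, 42.6, 180.2]
orientation: [-179.9, 0.0, -141.3]
ft_force: [3.6, -3.7, -1.8]
grip_width: 0.411
```

```bash
cat > q.py <<'E'
import sys
from plant import r
from h import *
import cv2
tag=sys.argv[1]
M=[];F=[]
for i in range(2):
    s=r.sense();M.append(s["moment"]);F.append(s["ft_force"]);c=r.capture("side")
s=r.sense();M.append(s["moment"]);F.append(s["ft_force"])
M=np.array(M);F=np.array(F)
print(s["time_s"],s["tool_pos"].round(1),"yaw",s["orientation"][2].round(2),"j6",s["joint_pos"][5].round(1),"tq6",s["joint_torque"][5].round(3),"Mz",M[:,2].round(3),"F",F.mean(0).round(1),"Mxy",M.mean(0)[:2].round(2),s["grip_width"].round(3))
a=c["pixels"][130:265,190:370]
cv2.imwrite(f"pics/q{tag}.png",np.clip(cv2.resize(a,(720,540),interpolation=cv2.INTER_CUBIC)*1.5,0,255).astype(np.uint8)[:,:,::-1])
E
python3 q.py 1
```

```text
Traceback (most recent call last):
  File "q.py", line 11, in <module>
    print(s["time_s"],s["tool_pos"].round(1),"yaw",s["orientation"][2].round(2),"j6",s["joint_pos"][5].round(1),"tq6",s["joint_torque"][5].round(3),"Mz",M[:,2].round(3),"F",F.mean(0).round(1),"Mxy",M.mean(0)[:2].round(2),s["grip_width"].round(3))
                                                                                                                                                                                                                             ^^^^^^^^^^^^^^^^^^^^^
AttributeError: 'float' object has no attribute 'round'
```

```bash
sed -i 's/s\["grip_width"\].round(3)/round(s["grip_width"],3)/; s/s\["orientation"\]\[2\].round(2)/round(float(s["orientation"][2]),2)/' q.py
python3 q.py 1
```

```text
13.8 [498.   42.6 180.2] yaw -141.27 j6 -130.6 tq6 -0.069 Mz [-0.053 -0.066 -0.071] F [ 3.8 -3.8 -2. ] Mxy [-0.81 -0.85] 0.408
```

View pics/q1.png

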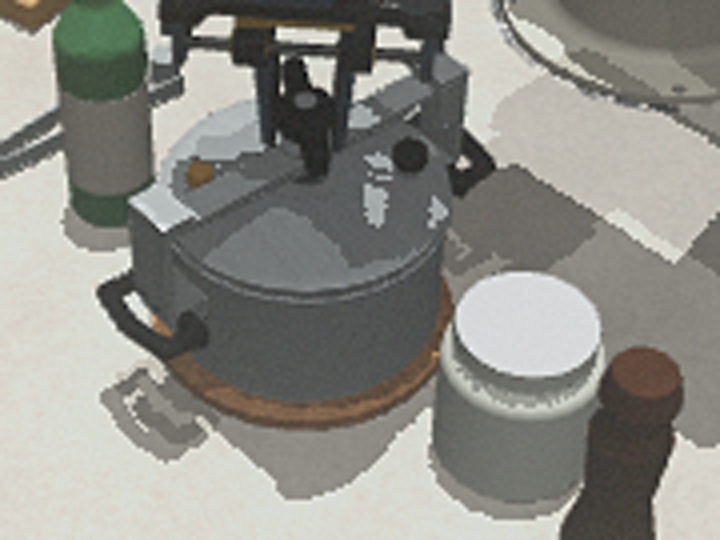

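The wing turned along with the gripper (wing tip now at crop (315,165)). Continuing.

>>> apply_moves --pt "0 0 0" --pt "0 0 0" --pt "0 0 0" --pt "0 0 0" --pt "0 0 0" --pt "0 0 0" --pt "0 0 0" --pt "0 0 0" --turn '[10,20,30,40,50,60,60,60]'

```text
time_s: 14.8
tool_pos: [497.9, 41.4, 180.2]
orientation: [-179.8, 0.2, 158.7]
ft_force: [3.1, -14.2, -1.0]
grip_width: 0.406
```

```bash
python3 q.py 2
```

```text
14.9 [497.9  41.5 180.2] yaw 158.75 j6 -70.6 tq6 -0.062 Mz [-0.068 -0.111 -0.062] F [  3.6 -14.6  -1.3] Mxy [-3.09 -0.59] 0.407
```

>>> apply_moves --pt "-0.0005 -0.0006 0" --pt "-0.001 -0.0012 0" --pt "-0.001 -0.0012 0" --pt "-0.001 -0.0012 0" --pt "-0.001 -0.0012 0" --pt "-0.001 -0.0012 0" --pt "-0.001 -0.0012 0" --pt "-0.001 -0.0012 0" --turn '[0,0,8,16,24,30,30,30]'

```text
time_s: 15.9
tool_pos: [497.7, 40.5, 180.1]
orientation: [-179.9, 0.1, 128.7]
ft_force: [1.2, -10.7, 0.4]
grip_width: 0.41
```

```bash
python3 q.py 3
```

```text
16.0 [497.7  40.5 180. ] yaw 128.74 j6 -40.7 tq6 -0.076 Mz [-0.07  -0.064 -0.092] F [  0.7 -10.3   0.5] Mxy [-2.11  0.07] 0.405
```

>>> apply_moves --pt "-0.0004 -0.0003 0" --pt "-0.0008 -0.0006 0" --pt "-0.0008 -0.0006 0" --pt "-0.0008 -0.0006 0" --pt "-0.0008 -0.0006 0" --pt "-0.0008 -0.0006 0" --pt "-0.0008 -0.0006 0" --pt "-0.0008 -0.0006 0" --turn '[0,6,12,18,24,30,30,30]'

```text
time_s: 17.0
tool_pos: [497.2, 39.8, 180.0]
orientation: [-179.9, 0.1, 98.7]
ft_force: [-2.7, -6.8, 2.9]
grip_width: 0.408
```

```bash
python3 q.py 4
```

```text
17.1 [497.2  39.8 180. ] yaw 98.74 j6 -10.8 tq6 -0.092 Mz [-0.092 -0.106 -0.135] F [-2.9 -6.9  3.1] Mxy [-1.46  0.61] 0.409
```

>>> apply_moves --pt "0 0 0" --pt "0 0 0" --pt "0 0 0" --pt "0 0 0" --pt "0 0 0" --pt "0 0 0" --pt "0 0 0" --pt "0 0 0" --turn '[0,6,12,18,24,30,30,30]'

```text
time_s: 18.1
tool_pos: [496.6, 39.9, 179.9]
orientation: [-179.9, 0.2, 68.7]
ft_force: [-5.5, -6.2, 4.5]
grip_width: 0.409
```

```bash
python3 q.py 5
```

```text
18.2 [496.6  39.9 179.9] yaw 68.74 j6 19.2 tq6 -0.091 Mz [-0.083 -0.124 -0.094] F [-5.9 -6.4  4.7] Mxy [-1.31  1.28] 0.408
```

>>> apply_moves --pt "-0.0004 -0.0002 0" --pt "-0.0008 -0.0003 0" --pt "-0.0008 -0.0003 0" --pt "-0.0008 -0.0003 0" --pt "-0.0008 -0.0003 0" --pt "-0.0008 -0.0003 0" --pt "-0.0008 -0.0003 0" --pt "-0.0008 -0.0003 0" --turn '[0,6,12,18,24,30,30,30]'

```text
time_s: 19.2
tool_pos: [495.8, 39.9, 179.8]
orientation: [-180.0, 0.2, 38.7]
ft_force: [-6.8, -0.5, 4.7]
grip_width: 0.405
```

```bash
python3 q.py 6
```

```text
19.3 [495.8  39.9 179.8] yaw 38.73 j6 49.1 tq6 -0.084 Mz [-0.107 -0.138 -0.116] F [-6.1 -0.4  4.8] Mxy [-0.15  1.4 ] 0.406
```

View pics/q6.png

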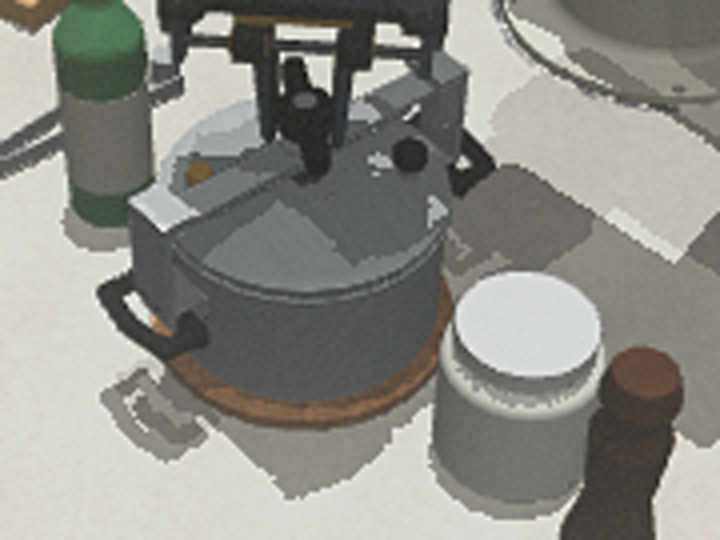

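The wing looks just as it did 180° ago, so there's no slip. The bar has risen visibly.

>>> apply_moves --pt "0 0 0" --pt "0 0 0" --pt "0 0 0" --pt "0 0 0" --pt "0 0 0" --pt "0 0 0" --pt "0 0 0" --pt "0 0 0" --turn '[0,6,12,18,24,30,30,30]'

```text
time_s: 20.3
tool_pos: [495.6, 40.4, 179.8]
orientation: [-180.0, 0.2, 8.7]
ft_force: [-7.9, 4.4, 5.7]
grip_width: 0.405
```

```bash
python3 q.py 7
```

```text
20.4 [495.6  40.4 179.8] yaw 8.73 j6 79.1 tq6 -0.08 Mz [-0.074 -0.085 -0.042] F [-8.1  4.4  5.8] Mxy [0.91 1.59] 0.41
```

>>> apply_moves --pt "-0.0004 -0.0003 0" --pt "-0.0007 -0.0005 0" --pt "-0.0007 -0.0005 0" --pt "-0.0007 -0.0005 0" --pt "-0.0007 -0.0005 0" --pt "-0.0007 -0.0005 0" --pt "-0.0007 -0.0005 0" --pt "-0.0007 -0.0005 0" --turn '[0,6,12,18,24,30,30,30]'

```text
time_s: 21.4
tool_pos: [495.4, 41.1, 179.9]
orientation: [180.0, 0.1, -21.3]
ft_force: [-4.1, 6.8, 3.7]
grip_width: 0.407
```

```bash
python3 q.py 8
```

```text
21.5 [495.4  41.1 179.9] yaw -21.27 j6 109.1 tq6 -0.085 Mz [-0.094 -0.106 -0.114] F [-4.   7.2  4.3] Mxy [1.53 0.95] 0.406
```

>>> apply_moves --pt "0 0 0" --pt "0 0 0" --pt "0 0 0" --pt "0 0 0" --pt "0 0 0" --pt "0 0 0" --pt "0 0 0" --pt "0 0 0" --turn '[0,6,12,18,24,30,30,30]'

```text
time_s: 22.5
tool_pos: [495.8, 41.5, 179.9]
orientation: [180.0, 0.1, -51.3]
ft_force: [-2.4, 10.6, 2.7]
grip_width: 0.408
```

```bash
python3 q.py 9
```

```text
22.6 [495.8  41.5 179.9] yaw -51.28 j6 139.1 tq6 -0.082 Mz [-0.1   -0.074 -0.106] F [-2.2 10.6  2. ] Mxy [2.2 0.4] 0.406
```

>>> apply_moves --pt "-0.0003 -0.0003 0" --pt "-0.0006 -0.0005 0" --pt "-0.0006 -0.0005 0" --pt "-0.0006 -0.0005 0" --pt "-0.0006 -0.0005 0" --pt "-0.0006 -0.0005 0" --pt "-0.0006 -0.0005 0" --pt "-0.0006 -0.0005 0" --turn '[0,6,12,18,24,30,30,30]'

```text
time_s: 23.6
tool_pos: [496.4, 42.0, 179.8]
orientation: [-180.0, 0.0, -81.3]
ft_force: [2.7, 8.9, -5.5]
grip_width: 0.406
```

```bash
python3 q.py 10
```

```text
23.7 [496.4  42.  179.7] yaw -81.28 j6 169.2 tq6 -0.092 Mz [-0.155 -0.109 -0.123] F [ 2.6  9.  -5.7] Mxy [ 1.84 -0.45] 0.407
```

View pics/q10.png

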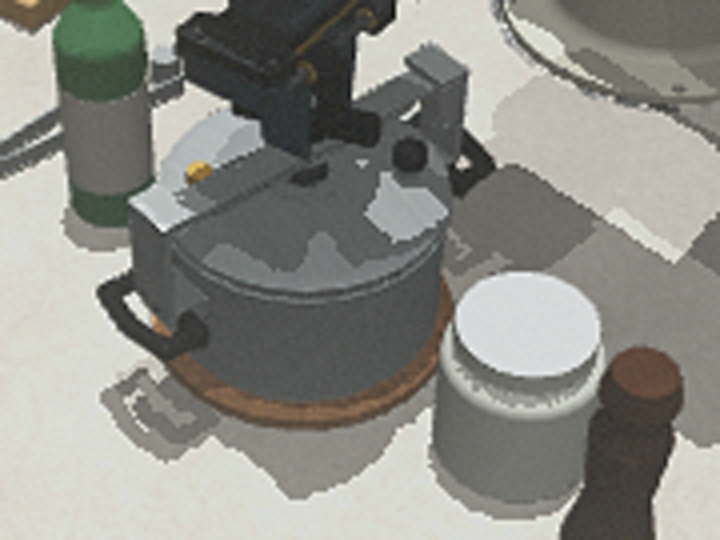

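Fz swung from +2 to -5.7 N, so the lid has probably just begun to sink (touch at about 310–330° of turn). Now regrasping: open, lift, turn back 200°, come down again.

>>> apply_moves --pt "0 0 0" --pt "0 0 0" --pt "0 0 0" --pt "0 0 0" --pt "-0.0002 -0.0006 -0.015" --pt "-0.0002 -0.0006 -0.035" --pt "-0.0002 -0.0006 -0.035" --pt "-0.0002 -0.0006 -0.035" --turn '[0,0,0,0,0,0,-10,-20]' --jaw -0.4

```text
time_s: 24.7
tool_pos: [497.0, 41.4, 215.3]
orientation: [180.0, -0.1, -60.9]
ft_force: [-0.4, 0.1, -0.2]
grip_width: 0.701
```

>>> apply_moves --pt "0 0 0" --pt "0 0 0" --pt "0 0 0" --pt "0 0 0" --pt "0 0 0" --pt "0 0 0" --pt "0 0 0" --pt "0 0 0" --turn '[-10,-20,-30,-40,-50,-60,-70,-80]'

```text
time_s: 25.7
tool_pos: [496.9, 41.4, 215.0]
orientation: [179.9, 0.0, 19.1]
ft_force: [-0.2, 0.3, 0.1]
grip_width: 0.7
```

>>> apply_moves --pt "0 0 0" --pt "0 0 0" --pt "0 0 0" --pt "0 0 0" --pt "0 0 0" --pt "0 0 0" --pt "0 0 0" --pt "0 0 0" --turn '[-10,-20,-30,-40,-50,-60,-70,-80]'

```text
time_s: 26.7
tool_pos: [496.8, 41.4, 215.0]
orientation: [-180.0, 0.1, 99.1]
ft_force: [0.6, 0.0, 0.9]
grip_width: 0.7
```

>>> apply_moves --pt "0 0 0" --pt "0 0 0" --pt "0 0 0" --pt "0 0 0" --pt "0 0 0" --pt "0 0 0" --pt "0 0 0" --pt "0 0 0" --turn '[-10,-20,-20,-20,-20,-20,-20,-20]'

```text
time_s: 27.7
tool_pos: [496.9, 41.4, 215.0]
orientation: [-180.0, 0.1, 118.7]
ft_force: [-0.4, -0.0, -0.4]
grip_width: 0.704
```

```bash
python3 q.py 11
```

```text
27.8 [496.9  41.4 215. ] yaw 118.73 j6 -30.8 tq6 0.01 Mz [ 0.021 -0.027  0.011] F [-0.1 -0.1  0.3] Mxy [-0.05 -0.01] 0.698
```

View pics/q11.png

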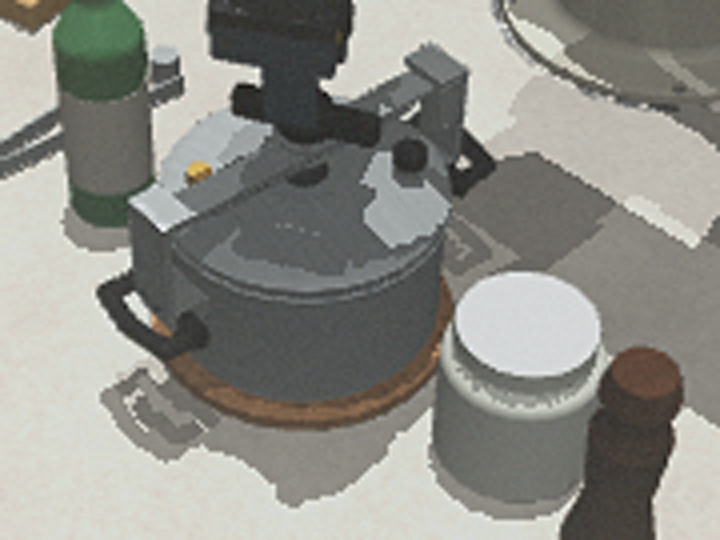

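The jaw lies across the wing (wing tips at crop (240,98) and (375,125)). Descending and gripping.

>>> apply_moves --pt "0 0 0.012" --pt "0 0 0.024" --pt "0 0 0.035" --pt "0 0 0.035" --pt "0 0 0.035" --pt "0 0 0.035" --pt "0 0 0.035" --pt "0 0 0.035" --turn '[0,0,0,0,0,0,0,0]'

```text
time_s: 28.8
tool_pos: [497.0, 41.4, 180.2]
orientation: [-180.0, 0.1, 118.7]
ft_force: [0.2, 0.3, 0.5]
grip_width: 0.699
```

>>> apply_moves --pt "0 0 0" --pt "0 0 0" --pt "0 0 0" --pt "0 0 0" --pt "0 0 0" --pt "0 0 0" --pt "0 0 0" --pt "0 0 0" --turn '[0,0,0,0,0,0,0,0]' --jaw 1 --squeeze 50

```text
time_s: 29.8
tool_pos: [496.8, 41.4, 180.0]
orientation: [-180.0, 0.1, 118.7]
ft_force: [-2.9, -0.3, 3.4]
grip_width: 0.408
```

```bash
python3 q.py 12
```

```text
29.9 [496.8  41.4 180. ] yaw 118.74 j6 -30.8 tq6 -0.007 Mz [ 0.003  0.019 -0.01 ] F [-3.  -0.7  3. ] Mxy [-0.19  0.51] 0.407
```

>>> apply_moves --pt "0 0 0" --pt "0 0 0" --pt "0 0 0" --pt "0 0 0" --pt "0 0 0" --pt "0 0 0" --pt "0 0 0" --pt "0 0 0" --turn '[0,5,10,15,20,20,20,20]'

```text
time_s: 30.9
tool_pos: [496.9, 41.4, 179.9]
orientation: [-180.0, 0.1, 98.8]
ft_force: [-1.4, -1.1, -1.9]
grip_width: 0.41
```

```bash
python3 q.py 13
```

```text
31.0 [496.8  41.4 179.9] yaw 98.78 j6 -10.8 tq6 -0.05 Mz [-0.086 -0.073  0.002] F [-1.  -1.  -3.1] Mxy [-0.16  0.11] 0.409
```

>>> apply_moves --pt "0 0 0" --pt "0 0 0" --pt "0 0 0" --pt "0 0 0" --pt "0 0 0" --pt "0 0 0" --pt "0 0 0" --pt "0 0 0" --turn '[0,5,10,15,20,20,20,20]'

```text
time_s: 32.0
tool_pos: [496.9, 41.3, 179.9]
orientation: [180.0, 0.1, 78.8]
ft_force: [1.5, -0.6, -13.0]
grip_width: 0.406
```

```bash
python3 q.py 14
```

```text
32.1 [496.9  41.4 179.9] yaw 78.78 j6 9.2 tq6 -0.049 Mz [-0.013 -0.072 -0.009] F [  1.7  -0.4 -13.1] Mxy [-0.19 -0.54] 0.406
```

View pics/q14.png

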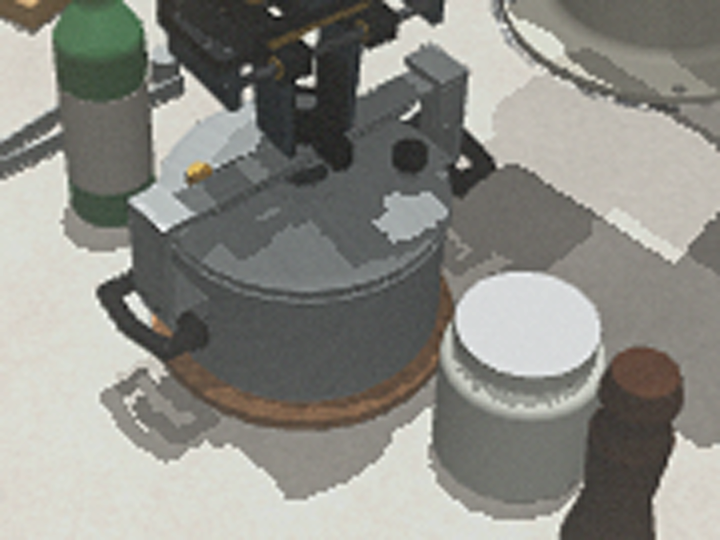

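View pics/q12.png

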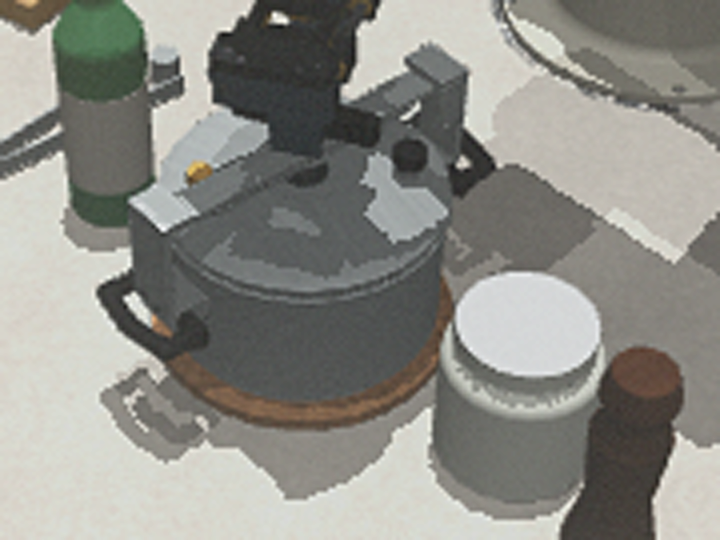

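>>> apply_moves --pt "0 0 0.0002" --pt "0 0 0.0004" --pt "0 0 0.0006" --pt "0 0 0.0006" --pt "0 0 0.0006" --pt "0 0 0.0006" --pt "0 0 0.0006" --pt "0 0 0.0006" --turn '[0,0,0,0,0,0,0,0]'

```text
time_s: 33.1
tool_pos: [497.0, 41.4, 179.5]
orientation: [180.0, 0.1, 78.7]
ft_force: [0.4, -0.8, 0.5]
grip_width: 0.406
```

```bash
python3 q.py 15
```

```text
33.2 [497.   41.4 179.5] yaw 78.74 j6 9.2 tq6 0.001 Mz [-0.     0.013  0.004] F [ 0.1 -0.6  0.2] Mxy [-0.18  0.1 ] 0.407
```

>>> apply_moves --pt "0 0 0.0001" --pt "0 0 0.0002" --pt "0 0 0.0003" --pt "0 0 0.0003" --pt "0 0 0.0004" --pt "0 0 0.0005" --pt "0 0 0.0006" --pt "0 0 0.0007" --turn '[5,10,15,20,25,30,35,40]'

```text
time_s: 34.2
tool_pos: [497.2, 41.2, 178.9]
orientation: [179.9, 0.0, 38.6]
ft_force: [0.8, -2.4, 2.5]
grip_width: 0.402
```

```bash
python3 q.py 16
```

```text
34.3 [497.2  41.3 178.9] yaw 38.66 j6 49.3 tq6 2.091 Mz [ 0.103 -0.053 -0.049] F [ 0.3 -1.7  2.6] Mxy [-0.45  0.02] 0.403
```

View pics/q16.png

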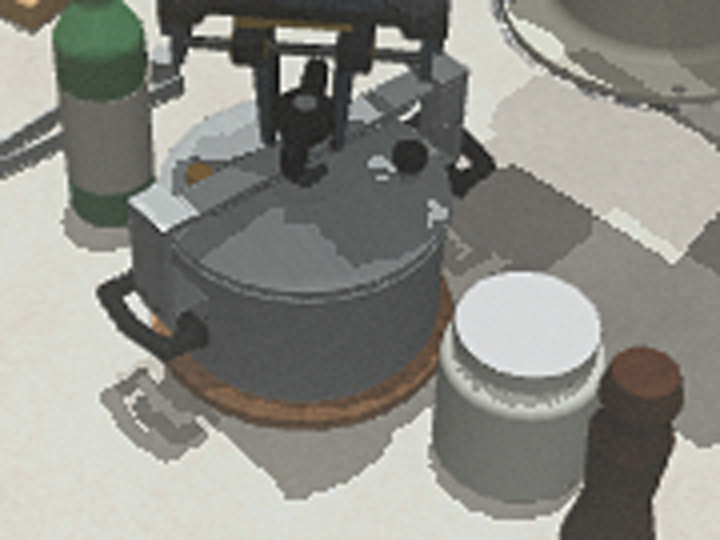

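```bash
python3 - <<'E'
from h import *
S=np.load("side0.npz")
def tips(th,z):
    out=[]
    for s in(1,-1):
        p=[496.8+s*50*np.cos(np.radians(th)),41.4+s*50*np.sin(np.radians(th)),z]
        u,v=proj(S,p);out.append((((u+.375-190)*4).round(0),((v+.375-130)*4).round(0)))
    return out
for t in(-87.3,): print("start",t,tips(t,206))
for tot in(40,220): print(tot,tips(-87.3-tot,206))
for tot in(390,400,410,420,430): print(tot,tips(-87.3-tot,204.5))
E
```

```text
start -87.3 [(np.float64(249.0), np.float64(68.0)), (np.float64(363.0), np.float64(132.0))]
40 [(np.float64(294.0), np.float64(53.0)), (np.float64(317.0), np.float64(149.0))]
220 [(np.float64(317.0), np.float64(149.0)), (np.float64(294.0), np.float64(53.0))]
390 [(np.float64(281.0), np.float64(57.0)), (np.float64(330.0), np.float64(149.0))]
400 [(np.float64(294.0), np.float64(55.0)), (np.float64(316.0), np.float64(151.0))]
410 [(np.float64(306.0), np.float64(55.0)), (np.float64(303.0), np.float64(151.0))]
420 [(np.float64(319.0), np.float64(56.0)), (np.float64(289.0), np.float64(150.0))]
430 [(np.float64(332.0), np.float64(58.0)), (np.float64(276.0), np.float64(147.0))]
```

Wing tips at crop (318,65) and (292,160) match a total knob turn of about 419°, so there's no slip. The Fz history puts the touch at about 326°, so the target total is about 504°, i.e. 84° more, following the sinking knob down.

>>> apply_moves --pt "0 0 0.0001" --pt "0 0 0.0002" --pt "0 0 0.0003" --pt "0 0 0.0004" --pt "0 0 0.0005" --pt "0 0 0.0006" --pt "0 0 0.0006" --pt "0 0 0.0006" --turn '[6,12,18,24,30,36,40,40]'

```text
time_s: 35.3
tool_pos: [497.2, 41.1, 178.3]
orientation: [179.9, -0.0, -1.1]
ft_force: [0.2, -4.9, 4.7]
grip_width: 0.406
```

```bash
python3 q.py 17
```

```text
35.4 [497.2  41.1 178.3] yaw -1.09 j6 89.1 tq6 -0.021 Mz [-0.045 -0.051 -0.043] F [ 0.1 -5.6  5.1] Mxy [-1.14  0.08] 0.406
```

View pics/q17.png

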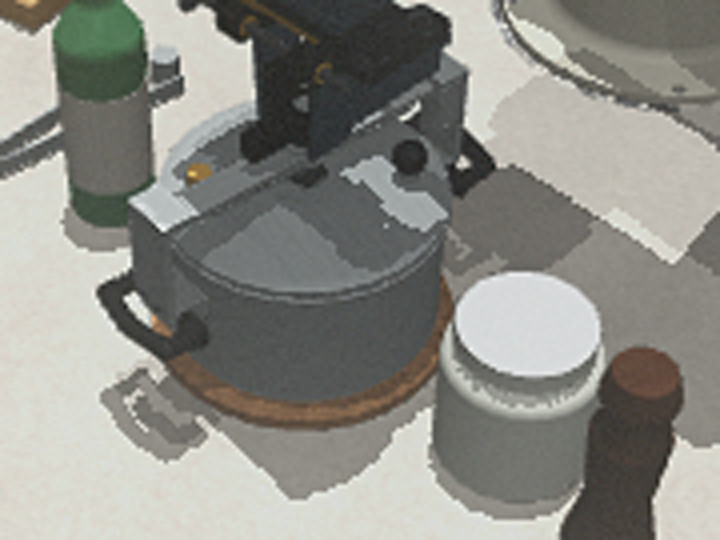

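```bash
python3 - <<'E'
from h import *
import cv2
S=np.load("side0.npz")
for tot in(420,430,440,450,460):
    th=-87.3-tot;o=[]
    for s in(1,-1):
        u,v=proj(S,[496.8+s*50*np.cos(np.radians(th)),41.4+s*50*np.sin(np.radians(th)),194]);o.append((round((u+.375-190)*4),round((v+.375-130)*4)))
    print(tot,o)
E
```

```text
420 [(319, 68), (289, 162)]
430 [(331, 70), (276, 160)]
440 [(343, 74), (264, 156)]
450 [(353, 78), (254, 150)]
460 [(362, 84), (245, 144)]
```

```bash
python3 - <<'E'
import cv2,numpy as np
from scipy import ndimage
names=["side4","side5","side6"]+[f"q{i}" for i in range(1,18) ]
import os
for n in names:
    f=f"pics/{n}.png"
    if not os.path.exists(f): continue
    im=cv2.imread(f).astype(np.float32)
    # brass: b-channel relative deficit normalised
    w=im[150:200,175:225]; s=(w[:,:,2]-w[:,:,0])/(w.sum(2)+30); s=np.clip(s-0.12,0,None)
    yy,xx=np.mgrid[150:200,175:225]; b=((s*xx).sum()/s.sum(),(s*yy).sum()/s.sum())
    g=im.mean(2); w=g[125:185,380:435]; k=np.clip(70-w,0,30); 
    lab,nn=ndimage.label(k>0); 
    i=lab[28,30]; k=k*(lab==i); yy,xx=np.mgrid[125:185,380:435]
    v=((k*xx).sum()/k.sum(),(k*yy).sum()/k.sum())
    print(n,"brass %.2f %.2f  valve %.2f %.2f n%d"%(*b,*v,(lab==i).sum()))
E
```

```text
side4 brass 199.51 171.66  valve 410.86 156.98 n879
side5 brass 199.24 172.50  valve 409.67 155.60 n1050
side6 brass 199.09 172.63  valve 409.59 155.12 n1100
q1 brass 199.22 173.05  valve 409.79 155.53 n1069
q2 brass 199.11 171.96  valve 409.79 155.82 n1045
q3 brass 198.90 171.89  valve 409.64 155.88 n1047
q4 brass 199.01 171.69  valve 409.72 155.59 n1063
q5 brass 198.52 171.31  valve 409.47 155.43 n1096
q6 brass 199.04 172.06  valve 409.64 155.48 n1058
q7 brass 198.78 171.32  valve 409.53 155.77 n1055
q8 brass 198.87 171.01  valve 409.40 155.75 n1054
q9 brass 198.67 171.08  valve 409.68 156.27 n1043
q10 brass 198.86 171.01  valve 409.79 155.80 n1069
q11 brass 198.99 170.88  valve 409.61 156.26 n1012
q12 brass 198.74 171.08  valve 409.48 156.17 n1041
q13 brass 198.98 171.27  valve 409.42 156.12 n1071
q14 brass 198.91 170.88  valve 409.23 155.65 n1094
q15 brass 198.80 171.14  valve 409.49 155.87 n1094
q16 brass 198.51 171.89  valve 409.42 156.49 n1056
q17 brass 198.13 171.95  valve 409.34 157.21 n1038
```

```bash
python3 - <<'E'
from h import *
import cv2
S=np.load("side0.npz")
for p in([444.8,91.8,160],[550,-6,148],[496.8,41.4,206],[610,29,172],[380,56,172]):
    a=proj(S,p);b=proj(S,np.array(p)-[0,0,1]);print(p,((a+.375-[190,130])*4).round(1),((b-a)*4).round(3))
# ECC vertical shift of valve patch and of bracket/handle static patch
def load(n): return cv2.cvtColor(cv2.imread(f"pics/{n}.png"),cv2.COLOR_BGR2GRAY).astype(np.float32)
def sh(A,B,r):
    x0,x1,y0,y1=r
    M=np.eye(2,3,dtype=np.float32)
    try:
        cc,M=cv2.findTransformECC(A[y0:y1,x0:x1],B[y0:y1,x0:x1],M,cv2.MOTION_TRANSLATION,(3,100,1e-5),None,3)
        return M[:,2].round(2),round(cc,3)
    except Exception as e: return "fail"
regs={"valve":(385,435,130,180),"brass":(180,220,155,190),"lidrim":(250,420,250,320),"brkL":(125,190,180,250),"hndl":(95,210,280,370),"brkR":(425,470,40,80)}
for a,b in(("q1","q6"),("q6","q16"),("q1","q16"),("q7","q17"),("q2","q17"),("q3","q17"),("q10","q11"),("q5","q14"),("q9","q12"),("q10","q15")):
    A=load(a);B=load(b);print(a,b,{k:sh(A,B,v) for k,v in regs.items()})
E
```

```text
[444.8, 91.8, 160] [410.6 150.7] [-0.08   1.113]
[550, -6, 148] [199.6 169.8] [0.047 1.097]
[496.8, 41.4, 206] [304.7  99.5] [-0.017  1.177]
[610, 29, 172] [168.1 211.4] [0.07  1.135]
[380, 56, 172] [434.5  71.2] [-0.092  1.12 ]
q1 q6 {'valve': (array([-0.04, -0.33], dtype=float32), 0.941), 'brass': (array([-0.17, -3.72], dtype=float32), 0.773), 'lidrim': (array([-0.1 , -0.06], dtype=float32), 0.976), 'brkL': (array([ 0.03, -0.06], dtype=float32), 0.992), 'hndl': (array([-0.  , -0.01], dtype=float32), 1.0), 'brkR': (array([-0.96, -0.75], dtype=float32), 0.991)}
q6 q16 {'valve': (array([0.33, 1.83], dtype=float32), 0.924), 'brass': (array([-1.6 ,  2.56], dtype=float32), 0.745), 'lidrim': (array([0.43, 0.63], dtype=float32), 0.947), 'brkL': (array([ 0.1 , -0.07], dtype=float32), 0.987), 'hndl': (array([-0.03, -0.01], dtype=float32), 0.999), 'brkR': (array([0.14, 0.46], dtype=float32), 0.985)}
q1 q16 {'valve': (array([0.02, 1.19], dtype=float32), 0.942), 'brass': (array([-1.07, -0.93], dtype=float32), 0.811), 'lidrim': (array([0.03, 0.57], dtype=float32), 0.962), 'brkL': (array([ 0.08, 
[... 1755 characters left out ...]
, -0.01], dtype=float32), 0.998)}
q9 q12 {'valve': (array([-0.05, -0.08], dtype=float32), 0.995), 'brass': (array([0.07, 0.4 ], dtype=float32), 0.958), 'lidrim': (array([0.18, 0.19], dtype=float32), 0.94), 'brkL': (array([-0.03,  0.  ], dtype=float32), 0.998), 'hndl': (array([0.01, 0.02], dtype=float32), 0.999), 'brkR': (array([-0.02, -0.05], dtype=float32), 0.999)}
q10 q15 {'valve': (array([0.36, 0.33], dtype=float32), 0.839), 'brass': (array([0.01, 0.18], dtype=float32), 0.971), 'lidrim': (array([0.23, 0.23], dtype=float32), 0.914), 'brkL': (array([ 0.04, -0.04], dtype=float32), 0.99), 'hndl': (array([-0.,  0.], dtype=float32), 0.999), 'brkR': (array([-0.04, -0.03], dtype=float32), 0.999)}
```

>>> apply_moves --pt "0 0 0" --pt "0 0 0" --pt "0 0 0" --pt "0 0 0" --pt "0 0 0" --pt "0 0 0" --pt "0 0 0" --pt "0 0 0" --turn '[2,4,6,8,10,12,14,16]'

```text
time_s: 36.4
tool_pos: [497.0, 41.0, 178.2]
orientation: [179.9, -0.0, -17.1]
ft_force: [1.9, -6.1, 2.5]
grip_width: 0.406
```

```bash
python3 - <<'E'
from plant import r
import numpy as np
for i in range(6):
    s=r.sense();print(s["time_s"],"Mz",round(s["moment"][2],3),"tq6",round(s["joint_torque"][5],3),"v6",round(s["joint_vel"][5],2),"yaw",round(s["orientation"][2],2),"F",s["ft_force"].round(1),"z",round(s["tool_pos"][2],2))
    c=r.capture("side")
np.savez("s18.npz",**c)
E
python3 q.py 18
```

```text
36.4 Mz 0.116 tq6 -0.789 v6 15.88 yaw -17.15 F [ 1.9 -6.1  2.5] z 178.18
36.45 Mz 0.127 tq6 -0.629 v6 -2.7 yaw -17.26 F [ 1.1 -6.1  2.5] z 178.19
36.5 Mz 0.046 tq6 0.802 v6 -1.41 yaw -17.14 F [ 1.  -5.4  2.4] z 178.19
36.55 Mz 0.045 tq6 0.299 v6 -0.61 yaw -17.1 F [ 0.5 -5.9  3.3] z 178.17
36.6 Mz 0.004 tq6 0.073 v6 -0.2 yaw -17.09 F [ 1.8 -6.1  2.8] z 178.17
36.65 Mz 0.011 tq6 0.01 v6 0.02 yaw -17.09 F [ 1.1 -6.9  1.9] z 178.18
36.8 [497.1  41.  178.2] yaw -17.09 j6 105.1 tq6 -0.009 Mz [ 0.007 -0.011 -0.002] F [ 0.2 -6.   2.1] Mxy [-1.28  0.04] 0.406
```

View pics/q18.png

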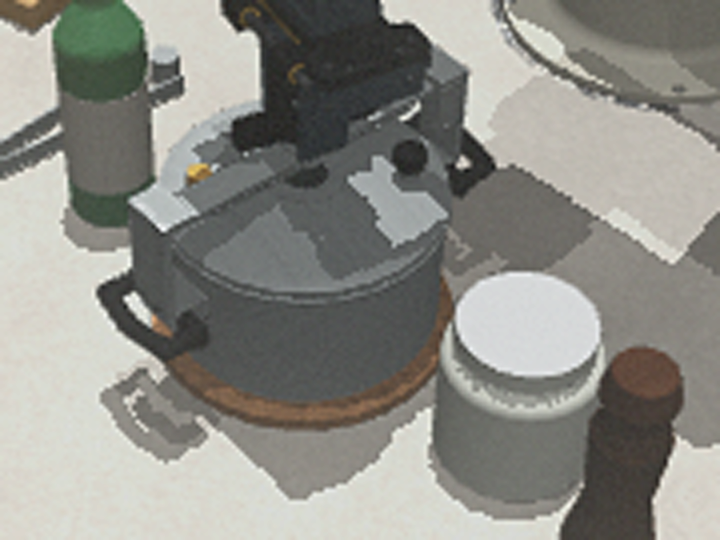

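```bash
python3 - <<'E'
import cv2,numpy as np
out=[]
for n in("q9","q15","q18"):
    im=cv2.imread(f"pics/{n}.png")[225:330,190:460]
    out.append(cv2.resize(im,(500,194),interpolation=cv2.INTER_NEAREST))
cv2.imwrite("pics/rim.png",np.vstack(out))
E
```

```text
(no output)
```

View pics/rim.png

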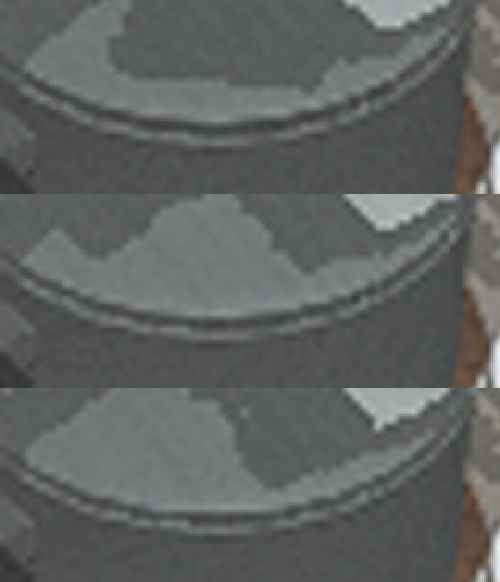

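```bash
cat > rim.py <<'E'
import cv2,numpy as np,sys
from scipy.ndimage import gaussian_filter1d
names=["side5","side6"]+[f"q{i}" for i in range(1,40)]
tot={"side5":0,"side6":0,"q1":40,"q2":100,"q3":130,"q4":160,"q5":190,"q6":220,"q7":250,"q8":280,"q9":310,"q10":340,"q11":340,"q12":340,"q13":360,"q14":380,"q15":380,"q16":420,"q17":460,"q18":476}
import os
def meas(n):
    g=cv2.cvtColor(cv2.imread(f"pics/{n}.png"),cv2.COLOR_BGR2GRAY).astype(float)
    E=[];P=[]
    for x in range(230,425):
        col=gaussian_filter1d(g[:,x-2:x+3].mean(1),1.0)
        # expected dark line: ellipse approx; seek min in window
        y0=294-((x-312)/125.)**2*0 
        yc=YC[x]
        w=np.arange(int(yc)-7,int(yc)+8); k=w[np.argmin(col[w])]
        top=col[k-10:k-5].mean(); mn=col[k]
        lvl=(top+mn)/2
        up=k
        while up>k-10 and col[up]<lvl: up-=1
        e=up+(col[up]-lvl)/(col[up]-col[up+1]+1e-9)
        E.append(e)
        # static lower edge: from bright line (max after k) to body
        q=k+2+np.argmax(col[k+2:k+10]); body=col[q+8:q+14].mean(); l2=(col[q]+body)/2
        dn=q
        while dn<q+10 and col[dn]>l2: dn+=1
        P.append(dn-1+(col[dn-1]-l2)/(col[dn-1]-col[dn]+1e-9))
    return np.array(E),np.array(P)
# centre line of dark band from reference frame q9: polynomial fit by iterating
g=cv2.cvtColor(cv2.imread("pics/q9.png"),cv2.COLOR_BGR2GRAY).astype(float)
# seed from ellipse of lid rim circle z=134 r=102
from h import *
S=np.load("side0.npz")
th=np.radians(np.arange(0,360,.5));pts=np.array([proj(S,[496.8+102*np.cos(t),41.4+102*np.sin(t),132]) for t in th])
c=(pts+.375-[190,130])*4
c=c[c[:,1]>190];c=c[np.argsort(c[:,0])]
YC={x:np.interp(x,c[:,0],c[:,1]) for x in range(230,425)}
ref=None
R={}
for n in names:
    if os.path.exists(f"pics/{n}.png"): R[n]=meas(n)
refE=np.median([R[f"q{i}"][0] for i in range(2,9)],0);refP=np.median([R[f"q{i}"][1] for i in range(2,9)],0)
for n in R:
    dE=R[n][0]-refE;dP=R[n][1]-refP
    def tm(d): d=np.sort(d);k=len(d)//5;return d[k:-k].mean()
    print(n,tot.get(n),"lid edge %.2f  pot edge %.2f  left %.2f right %.2f"%(tm(dE),tm(dP),tm(dE[:90]),tm(dE[105:])))
E
python3 rim.py
```

```text
side5 0 lid edge -0.01  pot edge 0.05  left -0.02 right 0.08
side6 0 lid edge -0.04  pot edge -0.02  left -0.09 right 0.04
q1 40 lid edge -0.01  pot edge -0.02  left -0.05 right 0.03
q2 100 lid edge -0.04  pot edge 0.02  left -0.03 right -0.03
q3 130 lid edge -0.06  pot edge 0.02  left -0.07 right -0.03
q4 160 lid edge -0.02  pot edge 0.01  left -0.03 right -0.02
q5 190 lid edge -0.00  pot edge -0.02  left 0.02 right -0.04
q6 220 lid edge 0.04  pot edge -0.03  left 0.04 right 0.06
q7 250 lid edge 0.13  pot edge 0.04  left 0.08 right 0.18
q8 280 lid edge 0.04  pot edge -0.03  left 0.05 right 0.03
q9 310 lid edge -0.00  pot edge 0.02  left 0.03 right -0.02
q10 340 lid edge 0.18  pot edge 0.02  left 0.13 right 0.26
q11 340 lid edge 0.21  pot edge -0.02  left 0.16 right 0.26
q12 340 lid edge 0.27  pot edge 0.03  left 0.25 right 0.29
q13 360 lid edge 0.43  pot edge 0.03  left 0.38 right 0.41
q14 380 lid edge 0.41  pot edge -0.05  left 0.43 right 0.33
q15 380 lid edge 0.66  pot edge 0.04  left 0.62 right 0.61
q16 420 lid edge 0.99  pot edge 0.04  left 0.97 right 0.82
q17 460 lid edge 1.54  pot edge 0.12  left 1.44 right 1.44
q18 476 lid edge 1.67  pot edge 0.03  left 1.50 right 1.65
```

The lid-rim edge has precision of about 0.05 px. It shows the sinking starting at about 325° of turn, but with a smaller slope than expected. Before finishing I'll release and look at the free state from both cameras to check the knob angle.

>>> apply_moves --pt "0 0 0" --pt "0 0 0" --pt "0 0 0" --pt "0 0 0" --pt "0 0 -0.02" --pt "0 0 -0.045" --pt "-0.003 -0.05 -0.045" --pt "-0.006 -0.1 -0.045" --turn '[0,0,0,0,0,0,-10,-20]' --jaw -0.4

```text
time_s: 37.8
tool_pos: [521.3, 139.7, 223.5]
orientation: [179.9, -0.0, 3.0]
ft_force: [0.7, 0.7, 0.3]
grip_width: 0.702
```

```bash
python3 - <<'E'
from plant import r
s=r.sense();print(s["tool_pos"],s["orientation"],s["joint_pos"].round(1))
from h import *
# commanded: from (496.9,41.0) yaw -17.1
print(delta((496.9+.956*-6-.294*-100,41-.294*-6-.956*-100,223.2,2.9),(560,295,223,60)))
E
```

```text
[521.26044099 139.68628852 223.45063076] [ 1.79940511e+02 -4.48029466e-02  2.99536458e+00] [ 8.7 20.8 88.5 -0.1 70.7 95.7]
([np.float64(0.0473), np.float64(-0.1544), np.float64(0.0002)], -57.1)
```

>>> apply_moves --pt "0.015 -0.05 0" --pt "0.03 -0.1 0" --pt "0.045 -0.15 0" --pt "0.047 -0.155 0" --pt "0.047 -0.155 0" --pt "0.047 -0.155 0" --pt "0.047 -0.155 0" --pt "0.047 -0.155 0" --turn '[0,0,0,0,0,0,0,0]'

```text
time_s: 38.8
tool_pos: [560.4, 295.1, 223.0]
orientation: [179.9, 0.0, 2.7]
ft_force: [-0.9, 0.0, -0.4]
grip_width: 0.701
```

```bash
python3 - <<'E'
from plant import r
from h import *
import cv2
for n,(y,x) in(("top",(155,190)),("side",(130,190))):
    fr=[]
    for i in range(2): c=r.capture(n);fr.append(c["pixels"].astype(np.float32))
    a=np.mean(fr,0)
    c["pixels"]=a;np.savez(f"{n}19.npz",**c)
    a=a[y:y+135,x:x+180]
    cv2.imwrite("pics/q19.png" if n=="side" else "pics/top19.png",np.clip(cv2.resize(a,(720,540),interpolation=cv2.INTER_CUBIC)*1.5,0,255).astype(np.uint8)[:,:,::-1])
print(r.sense()["time_s"],r.sense()["tool_pos"])
E
cp pics/side4.png pics/side4b.png; sed -i 's/names=\["side5"/names=["side4","side5"/' rim.py; python3 rim.py | grep -E "side4|q18|q19"
```

```text
39.0 [560.35729017 295.62257722 222.86958045]
side4 None lid edge -0.17  pot edge 0.25  left -0.19 right -0.10
q18 476 lid edge 1.67  pot edge 0.03  left 1.50 right 1.65
q19 None lid edge 1.52  pot edge 0.30  left 1.40 right 1.43
```

View pics/top19.png

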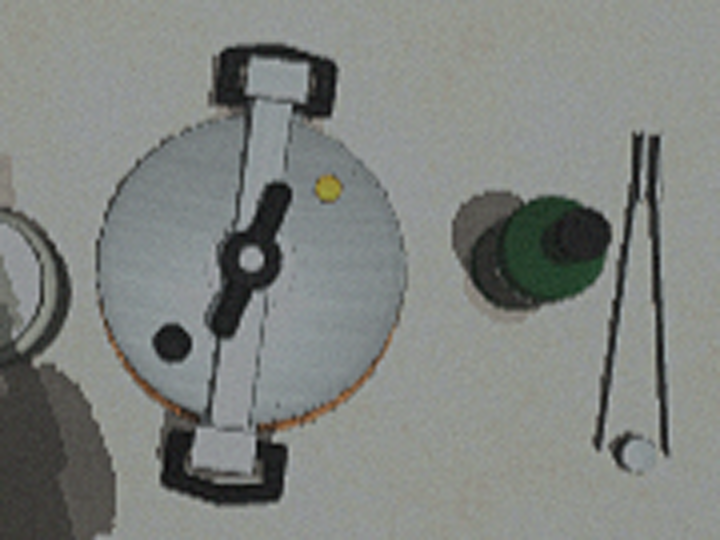

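View pics/q19.png

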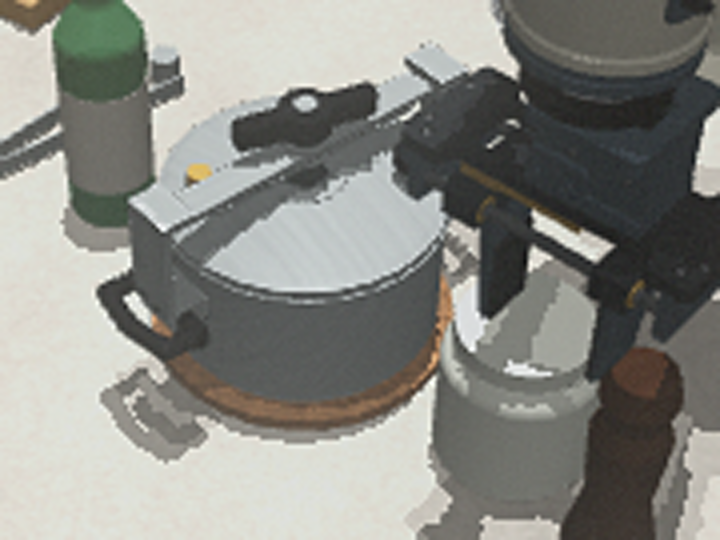

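```bash
python3 - <<'E'
from h import *
import cv2
T0=np.load("top4.npz");T1=np.load("top19.npz")
def wing(T,z,dbg=0):
    g=cv2.GaussianBlur(T["pixels"].astype(np.float32).mean(2),(0,0),.6)
    m=(g<50).astype(np.uint8);n,lab,st,ce=cv2.connectedComponentsWithStats(m)
    i=lab[219-0:221,246:249].max()
    best=[k for k in range(1,n) if 230<ce[k][0]<270 and 205<ce[k][1]<235 and st[k,4]>100]
    ys,xs=np.where(lab==best[0]);w=np.clip(60-g[ys,xs],0,40)
    P=np.array([ray(T,x,y,z)[:2] for x,y in zip(xs,ys)])
    c=np.average(P,0,w);C=np.cov((P-c).T,aweights=w);e,v=np.linalg.eigh(C);d=v[:,1]
    return np.degrees(np.arctan2(d[1],d[0])),c,st[best[0]]
print(wing(np.load("top0.npz"),206));print(wing(T0,206));print(wing(T1,204))
# sink: side
S0=np.load("side4.npz");S1=np.load("side19.npz")
a=S0["pixels"].astype(np.float32).mean(2);b=S1["pixels"].astype(np.float32).mean(2)
def ecc(x0,x1,y0,y1):
    M=np.eye(2,3,dtype=np.float32);cc,M=cv2.findTransformECC(a[y0:y1,x0:x1],b[y0:y1,x0:x1],M,cv2.MOTION_TRANSLATION,(3,200,1e-6),None,3);return (M[:,2]*4).round(2),round(cc,3)
C=lambda *r:ecc(*[int(v) for v in r])
print("brass",C(232,248,166,180),"hub",C(258,275,149,160),"rimfront",C(245,298,190,205),"lidL",C(228,240,185,198),"handle",C(213,243,198,225),"lidback",C(230,252,152,170))
s=lambda I:(lambda w:((w*np.mgrid[168:180,233:247][1]).sum()/w.sum()*4,(w*np.mgrid[168:180,233:247][0]).sum()/w.sum()*4))(np.clip((I["pixels"].astype(float)[168:180,233:247,0]-I["pixels"].astype(float)[168:180,233:247,2])/(I["pixels"].astype(float)[168:180,233:247].sum(2))-.1,0,None))
print("brass centroid x4",s(S0),s(S1))
E
```

```text
(np.float64(143.78251344824986), array([496.77639698,  42.60854151]), array([238, 202,  29,  36, 366], dtype=int32))
(np.float64(94.22362249664604), array([496.4006361 ,  42.90706541]), array([232, 212,  42,  15, 337], dtype=int32))
(np.float64(158.12540137901337), array([496.05091751,  42.90484575]), array([242, 201,  21,  39, 329], dtype=int32))Traceback (most recent call last):
  File "<stdin>", line 20, in <module>
  File "<stdin>", line 19, in <lambda>
  File "<stdin>", line 18, in ecc
cv2.error: OpenCV(4.12.0) /io/opencv/modules/video/src/ecc.cpp:589: error: (-7:Iterations do not converge) The algorithm stopped before its convergence. The correlation is going to be minimized. Images may be uncorrelated or non-overlapped in function 'findTransformECC'
```

```bash
cat >> rim.py <<'E'
print("--- plain means")
sc=np.mean([((proj(S,[496.8+102*np.cos(t),41.4+102*np.sin(t),131])-proj(S,[496.8+102*np.cos(t),41.4+102*np.sin(t),132]))*4)[1] for t in np.radians(range(10,90,10))]);print("px/mm",sc)
refE=np.mean([R[f"q{i}"][0] for i in range(1,9)],0)
tot["q19"]=476
for n in R:
    if n=="side4": r4=R[n][0]
    d=R[n][0]-refE; ok=abs(d)<6
    print(n,tot.get(n),"mm %.2f +- %.2f  frac ok %.2f"%(d[ok].mean()/sc,d[ok].std()/np.sqrt(ok.sum()/4)/sc,ok.mean()))
d=R["q19"][0]-R["side4"][0];ok=abs(d)<6;print("q19-side4",d[ok].mean()/sc,np.median(d)/sc)
E
python3 rim.py | sed -n '/---/,$p'
python3 - <<'E'
# unobstructed same-light comparison in raw pixels: profile edges along lid rim
from h import *
import cv2
S0=np.load("side4.npz");S1=np.load("side19.npz")
a=S0["pixels"].astype(float);b=S1["pixels"].astype(float)
for y in range(196,210): print(y,[f"{a[y,258:274].mean():.0f}/{b[y,258:274].mean():.0f}"])
def cen(I,x0,x1,y0,y1,f):
    w=f(I[y0:y1,x0:x1]);yy,xx=np.mgrid[y0:y1,x0:x1];return (w*xx).sum()/w.sum(),(w*yy).sum()/w.sum(),w.sum()
br=lambda p:np.clip((p[:,:,0]-p[:,:,2])/(p.sum(2)+20)-.08,0,None)
print("brass",cen(a,232,249,166,181,br),cen(b,232,249,166,181,br))
E
```

```text
--- plain means
px/mm 1.079695749086497
side4 None mm -0.21 +- 0.03  frac ok 1.00
side5 0 mm 0.06 +- 0.05  frac ok 1.00
side6 0 mm -0.01 +- 0.03  frac ok 1.00
q1 40 mm -0.00 +- 0.03  frac ok 1.00
q2 100 mm -0.06 +- 0.03  frac ok 1.00
q3 130 mm -0.09 +- 0.02  frac ok 1.00
q4 160 mm -0.05 +- 0.02  frac ok 1.00
q5 190 mm -0.02 +- 0.02  frac ok 1.00
q6 220 mm 0.03 +- 0.02  frac ok 1.00
q7 250 mm 0.15 +- 0.03  frac ok 1.00
q8 280 mm 0.04 +- 0.04  frac ok 1.00
q9 310 mm -0.03 +- 0.02  frac ok 1.00
q10 340 mm 0.19 +- 0.03  frac ok 1.00
q11 340 mm 0.22 +- 0.03  frac ok 1.00
q12 340 mm 0.27 +- 0.04  frac ok 1.00
q13 360 mm 0.43 +- 0.05  frac ok 1.00
q14 380 mm 0.41 +- 0.05  frac ok 1.00
q15 380 mm 0.62 +- 0.07  frac ok 1.00
q16 420 mm 0.96 +- 0.10  frac ok 1.00
q17 460 mm 1.42 +- 0.11  frac ok 1.00
q18 476 mm 1.50 +- 0.11  frac ok 1.00
q19 476 mm 1.39 +- 0.12  frac ok 1.00
q19-side4 1.604134537669417 1.4905229239257018
196 ['132/133']
197 ['132/134']
198 ['133/134']
199 ['133/134']
200 ['135/135']
201 ['138/137']
202 ['88/141']
203 ['50/53']
204 ['68/68']
205 ['85/86']
206 ['56/56']
207 ['59/59']
208 ['59/60']
209 ['59/60']
brass (np.float64(239.45795196579215), np.float64(172.64781095593366), np.float64(3.0831314144852437)) (np.float64(239.1438948870719), np.float64(172.5710047511551), np.float64(2.5284883348967346))
```

```bash
python3 - <<'E'
from h import *
import cv2
S0=np.load("side4.npz");S1=np.load("side19.npz");S=np.load("side0.npz")
a=S0["pixels"].astype(float).mean(2);b=S1["pixels"].astype(float).mean(2)
z=np.load("side0.npz")["pixels"].astype(float).mean(2)
th=np.radians(np.arange(0,360,.25));pts=np.array([proj(S,[496.8+102*np.cos(t),41.4+102*np.sin(t),134]) for t in th])
c=pts[pts[:,1]>180];c=c[np.argsort(c[:,0])]
D=[];Z=[]
for x in range(238,296):
    ye=np.interp(x,c[:,0],c[:,1]);i=int(round(ye))
    w=slice(i-3,i+5)
    k=i-3+np.argmin(a[i-3:i+5,x]+b[i-3:i+5,x])   # dark row
    lid=np.median(a[k-7:k-3,x]);lidb=np.median(b[k-7:k-3,x]);dark=(a[k,x]+b[k,x])/2
    if abs(lid-lidb)>8 or lid-dark<40: continue
    rows=slice(k-3,k+1)
    f=lambda I,l:np.clip((I[rows,x]-dark)/(l-dark),0,1.1).sum()
    D.append((x,f(b,lidb)-f(a,lid)));
D=np.array(D);print(len(D));print(D[:,1].round(2).tolist());m=D[:,1].mean();print("raw px",m,"mm",m*4/1.08,"+-",D[:,1].std()/len(D)**.5*4/1.08)
E
```

```text
51
[0.71, 0.22, 0.4, 0.52, 0.39, 0.83, 0.53, 0.09, 0.45, 0.83, 0.49, 0.18, 0.36, 0.82, 0.83, 0.98, 0.79, 0.69, 0.39, 0.3, 0.29, 0.11, 0.05, 0.21, 0.54, 0.71, 0.84, 0.98, 0.9, 0.85, 0.43, 0.01, 0.67, 0.93, 0.34, -0.05, 0.7, 0.92, 0.08, 0.74, 0.2, 0.4, 0.69, 0.22, 0.81, 0.09, 0.07, 0.8, 0.84, 0.06, 0.19]
raw px 0.4985776531331982 mm 1.8465839004933264 +- 0.15971008050319313
```

```bash
python3 - <<'E'
from h import *
import cv2
S0=np.load("side4.npz");S1=np.load("side19.npz")
o=[]
for q in(S0,S1):
    a=q["pixels"].astype(np.float32)[145:195,215:315]
    o.append(np.clip(cv2.resize(a,(800,400),interpolation=cv2.INTER_NEAREST)*1.5,0,255)[100:400])
cv2.imwrite("pics/bar.png",np.vstack(o)[:,:,::-1])
for q in(S0,S1):
    g=q["pixels"].astype(float).mean(2)
    for x in(245,252): print(x,g[165:190,x-0].round(0).astype(int).tolist())
E
```

```text
245 [126, 126, 125, 126, 128, 126, 126, 129, 126, 127, 127, 128, 129, 129, 127, 127, 126, 61, 59, 57, 67, 68, 68, 68, 65]
252 [128, 69, 82, 79, 81, 139, 128, 128, 130, 127, 128, 128, 128, 65, 59, 57, 66, 66, 68, 66, 64, 79, 129, 128, 128]
245 [129, 128, 128, 128, 128, 128, 129, 128, 129, 129, 130, 131, 130, 130, 134, 99, 56, 70, 62, 66, 68, 68, 68, 68, 67]
252 [39, 42, 78, 97, 66, 66, 85, 134, 132, 130, 132, 113, 57, 57, 62, 68, 68, 66, 68, 68, 64, 83, 131, 130, 129][ WARN:0@0.040] global loadsave.cpp:1063 imwrite_ Unsupported depth image for selected encoder is fallbacked to CV_8U.
```

View pics/bar.png

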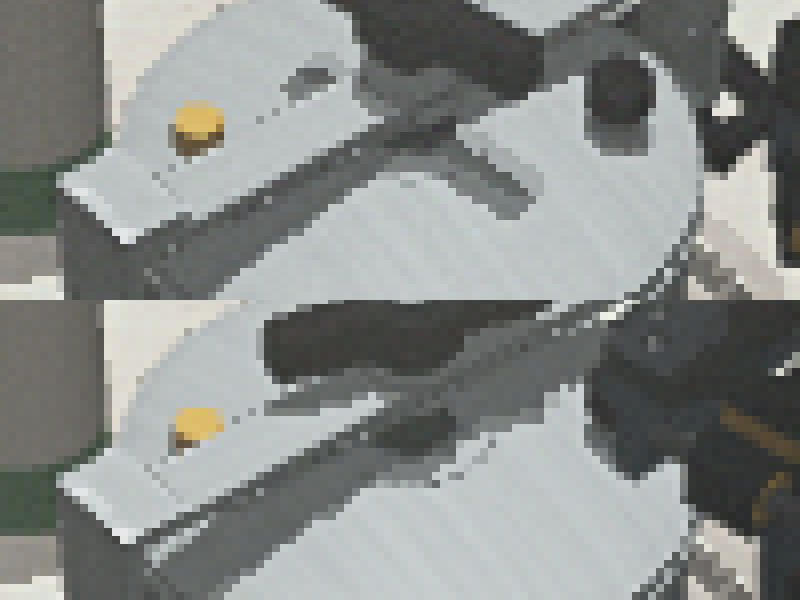

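```bash
python3 - <<'E'
from h import *
S0=np.load("side4.npz");S1=np.load("side19.npz");S=np.load("side0.npz")
def edge(q,dx):
    g=q["pixels"].astype(float).mean(2);E=[];X=[]
    for x in range(239,262):
        y0=int(round(182-(x-245)*.56+dx))
        seg=g[y0-5:y0+5,x]; hi=np.median(seg[:3]);lo=np.median(seg[-3:])
        if hi-lo<45: continue
        E.append(y0-5+np.clip((seg-lo)/(hi-lo),0,1).sum()-.5);X.append(x)
    return np.array(X),np.array(E)
x0,e0=edge(S0,0);x1,e1=edge(S1,-1.7)
print(x0,e0.round(2).tolist());print(x1,e1.round(2).tolist())
p0=np.polyfit(x0,e0,1);p1=np.polyfit(x1,e1,1);print(p0,p1,np.std(e0-np.polyval(p0,x0)),np.std(e1-np.polyval(p1,x1)))
com=np.intersect1d(x0,x1);d=np.array([e0[list(x0).index(x)]-e1[list(x1).index(x)] for x in com]);print(d.mean(),d.std()/len(d)**.5,np.polyval(p0,248)-np.polyval(p1,248))
# vertical-edge shift per mm at fixed column, front edge of bar (level, along pot x)
t=np.radians(-6.5);u=np.array([np.cos(t),np.sin(t)]);n=np.array([-np.sin(t),np.cos(t)])
def yat(z,x=248):
    P=[proj(S,[*(np.array([496.8,41.4])+s*u+13*n),z]) for s in range(20,110,2)]
    P=np.array(sorted(P,key=lambda p:p[0]));return np.interp(x,P[:,0],P[:,1])
for z in(160,164,166,168,170,172): print(z,yat(z))
print("lip edge check")
E
```

```text
[239 240 241 242 243 244 245 246 247 248 249 250 251 252 253 254 255 256
 257 258 259] [184.52, 184.3, 183.52, 183.17, 182.34, 182.17, 181.39, 181.06, 180.42, 180.32, 179.39, 178.74, 178.28, 177.48, 177.25, 176.32, 176.18, 175.5, 175.03, 174.49, 173.58]
[239 240 241 242 243 244 245 246 247 248 249 250 251 252 253 255] [184.41, 183.43, 182.64, 181.53, 181.05, 180.43, 180.1, 179.48, 179.21, 178.33, 177.66, 177.27, 176.51, 175.61, 174.73, 173.7]
[ -0.54358082 314.65902536] [ -0.63634358 336.02923682] 0.1759986161872505 0.2647271408833223
1.5271244232444872 0.14632105241906482 1.6349532487490706
160 181.29823320099771
164 180.16306505157806
166 179.59337245375707
168 179.02226720258838
170 178.4497440371643
172 177.87579767042172
lip edge check
```

The top view gives the wing axis at 158.1°, so the knob has turned exactly 476° (no slip). Three estimates of the touch:
- Rise of the bar (5.6 mm) puts it at about 334°.
- Onset of sinking puts it at about 326°.
- Lid sink (1.85 mm) puts it at about 365°.

Taking about 335°, I aim for a total of 514°, i.e. 38° more.

```bash
python3 - <<'E'
from h import *
print(delta((559.7,295.6,223,2.9),(496.8,41.4,223,-22)))
E
```

```text
([np.float64(-0.0757), np.float64(0.2507), np.float64(-0.0)], 24.9)
```

>>> apply_moves --pt "-0.017 0.057 0" --pt "-0.034 0.114 0" --pt "-0.051 0.17 0" --pt "-0.066 0.22 0" --pt "-0.0757 0.2507 0" --pt "-0.0757 0.2507 0" --pt "-0.0757 0.2507 0.012" --pt "-0.0757 0.2507 0.024" --turn '[8,16,24.9,24.9,24.9,24.9,24.9,24.9]'

```text
time_s: 40.0
tool_pos: [496.7, 42.5, 198.1]
orientation: [179.9, -0.0, -22.1]
ft_force: [0.1, 0.8, 0.1]
grip_width: 0.699
```

>>> apply_moves --pt "0 0 0.01" --pt "0 0 0.021" --pt "0 0 0.021" --pt "0 0 0.021" --pt "0 0 0.021" --pt "0 0 0.021" --pt "0 0 0.021" --pt "0 0 0.021" --turn '[0,0,0,0,0,0,0,0]'

```text
time_s: 41.0
tool_pos: [496.7, 41.7, 178.2]
orientation: [179.9, -0.0, -22.2]
ft_force: [0.1, -0.4, -0.8]
grip_width: 0.697
```

>>> apply_moves --pt "0 0 0" --pt "0 0 0" --pt "0 0 0" --pt "0 0 0" --pt "0 0 0" --pt "0 0 0" --pt "0 0 0" --pt "0 0 0" --turn '[0,0,0,0,0,0,0,0]' --jaw 1 --squeeze 50

```text
time_s: 42.0
tool_pos: [496.6, 41.4, 178.2]
orientation: [179.9, -0.0, -22.2]
ft_force: [-2.4, -4.6, 3.8]
grip_width: 0.406
```

```bash
python3 q.py 20
```

```text
42.1 [496.6  41.4 178.1] yaw -22.16 j6 110.2 tq6 0.006 Mz [ 0.024 -0.032 -0.039] F [-2.2 -4.8  3.9] Mxy [-0.93  0.55] 0.405
```

>>> apply_moves --pt "0 0 0.0001" --pt "0 0 0.0002" --pt "0 0 0.0003" --pt "0 0 0.0003" --pt "0 0 0.0004" --pt "0 0 0.0005" --pt "0 0 0.0005" --pt "0 0 0.0006" --turn '[5,10,15,20,25,30,34,38]'

```text
time_s: 43.1
tool_pos: [496.8, 41.5, 177.6]
orientation: [180.0, -0.1, -60.3]
ft_force: [-2.0, -4.5, 3.5]
grip_width: 0.406
```

```bash
python3 q.py 21
```

```text
43.2 [496.8  41.6 177.6] yaw -60.22 j6 148.2 tq6 1.715 Mz [ 0.125  0.07  -0.018] F [-2.2 -4.2  4.1] Mxy [-0.67  0.42] 0.405
```

View pics/q21.png

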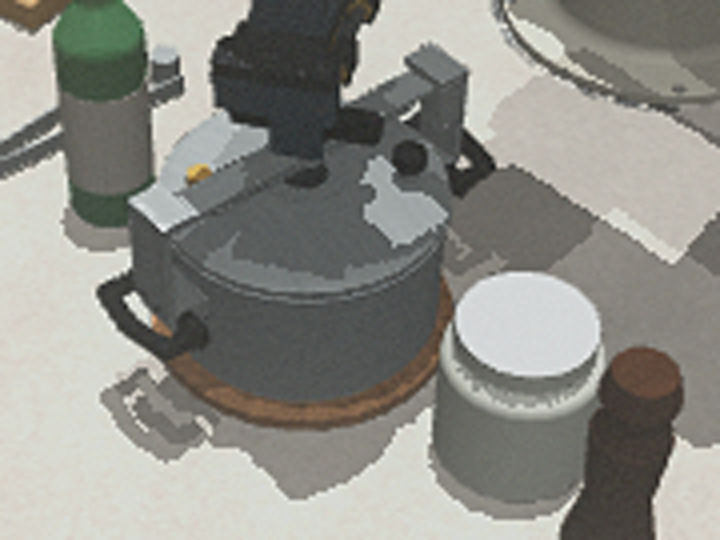

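With Fz steady while I followed 0.6 mm down over 38°, the lid is sinking at the expected rate. Now releasing and moving away for the final look.

>>> apply_moves --pt "0 0 0" --pt "0 0 0" --pt "0 0 0" --pt "0 0 0" --pt "0 0 -0.02" --pt "0 0 -0.05" --pt "0 0 -0.05" --pt "0 0 -0.05" --turn '[0,0,0,0,0,0,-10,-20]' --jaw -0.4

```text
time_s: 44.2
tool_pos: [496.8, 41.8, 227.9]
orientation: [180.0, -0.1, -39.8]
ft_force: [-0.0, 1.2, 0.5]
grip_width: 0.703
```

```bash
python3 - <<'E'
from h import *
print(delta((496.8,41.5,227,-40.2),(560,295,227,0)))
E
```

```text
([np.float64(-0.1154), np.float64(-0.2344), np.float64(-0.0)], -40.2)
```

>>> apply_moves --pt "-0.023 -0.047 0" --pt "-0.046 -0.094 0" --pt "-0.069 -0.14 0" --pt "-0.092 -0.187 0" --pt "-0.1154 -0.2344 0" --pt "-0.1154 -0.2344 0" --pt "-0.1154 -0.2344 0" --pt "-0.1154 -0.2344 0" --turn '[-8,-16,-24,-32,-40.2,-40.2,-40.2,-40.2]'

```text
time_s: 45.2
tool_pos: [559.6, 294.3, 227.3]
orientation: [179.9, 0.0, -0.1]
ft_force: [0.9, 0.3, 0.3]
grip_width: 0.698
```

```bash
python3 - <<'E'
from plant import r
from h import *
import cv2
for n,(y,x) in(("top",(155,190)),("side",(130,190))):
    fr=[]
    for i in range(2): c=r.capture(n);fr.append(c["pixels"].astype(np.float32))
    a=np.mean(fr,0)
    c["pixels"]=a;np.savez(f"{n}22.npz",**c)
    a=a[y:y+135,x:x+180]
    cv2.imwrite("pics/q22.png" if n=="side" else "pics/top22.png",np.clip(cv2.resize(a,(720,540),interpolation=cv2.INTER_CUBIC)*1.5,0,255).astype(np.uint8)[:,:,::-1])
print(r.sense()["time_s"],r.sense()["tool_pos"])
T=np.load("top22.npz")
g=cv2.GaussianBlur(T["pixels"].astype(np.float32).mean(2),(0,0),.6)
m=(g<50).astype(np.uint8);n,lab,st,ce=cv2.connectedComponentsWithStats(m)
k=[k for k in range(1,n) if 230<ce[k][0]<270 and 205<ce[k][1]<235 and st[k,4]>100][0]
ys,xs=np.where(lab==k);w=np.clip(60-g[ys,xs],0,40)
P=np.array([ray(T,x,y,204)[:2] for x,y in zip(xs,ys)]);c=np.average(P,0,w);e,v=np.linalg.eigh(np.cov((P-c).T,aweights=w));print("wing",np.degrees(np.arctan2(v[1,1],v[0,1])))
S0=np.load("side4.npz")["pixels"].astype(float).mean(2);S1=np.load("side22.npz")["pixels"].astype(float).mean(2);S2=np.load("side19.npz")["pixels"].astype(float).mean(2)
for y in range(200,208): print(y,*[round(I[y,258:274].mean()) for I in(S0,S2,S1)])
E
python3 rim.py | sed -n '/---/,$p' | grep -E "q19|q2"
```

```text
45.4 [559.76809158 294.63396272 227.4300618 ]
wing 120.50011132328486
200 135 135 135
201 138 137 137
202 88 141 143
203 50 53 55
204 68 68 66
205 85 86 86
206 56 56 56
207 59 59 60
q2 100 mm -0.06 +- 0.03  frac ok 1.00
q19 476 mm 1.39 +- 0.12  frac ok 1.00
q20 None mm 1.53 +- 0.12  frac ok 1.00
q21 None mm 1.90 +- 0.11  frac ok 1.00
q22 None mm 1.70 +- 0.12  frac ok 1.00
q19-side4 1.604134537669417 1.4905229239257018
```

View pics/q22.png

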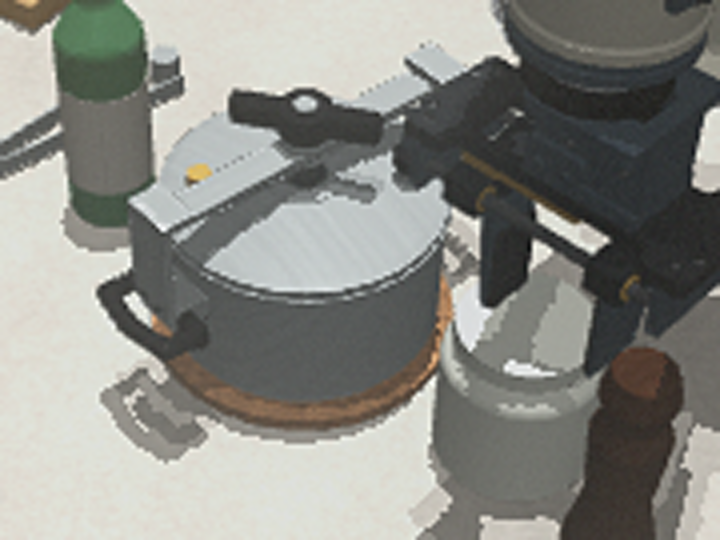

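View pics/top22.png

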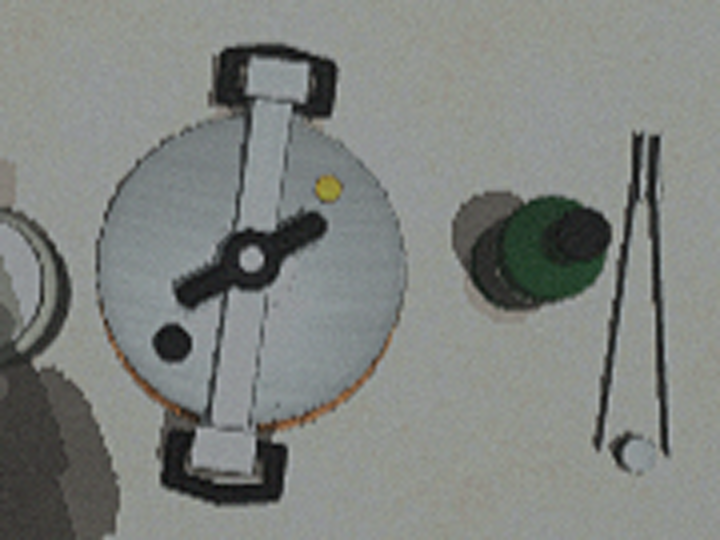

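```bash
python3 - <<'E'
from h import *
import cv2
def cen(g,s=4.0):
    # bright spot inside dark hub near raw (266,154.5)
    w0=g[150:160,261:271];w=np.clip(w0-70,0,None)
    n,lab=cv2.connectedComponents((w>0).astype(np.uint8))
    i=lab[2:7,3:8].reshape(-1);i=np.bincount(i[i>0]).argmax();w=np.minimum(w*(lab==i),60)
    yy,xx=np.mgrid[150:160,261:271];return ((w*xx).sum()/w.sum()).round(3),((w*yy).sum()/w.sum()).round(3),(lab==i).sum()
for n in("side0","side4","side19","side22"):
    p=np.load(n+".npz")["pixels"].astype(float).mean(2);print(n,cen(p))
p=np.load("side4.npz")["pixels"].astype(float).mean(2);print(p[148:162,260:273].astype(int))
p=np.load("side22.npz")["pixels"].astype(float).mean(2);print(p[148:162,260:273].astype(int))
E
```

```text
side0 (np.float64(265.956), np.float64(154.685), np.int64(20))
side4 (np.float64(265.869), np.float64(154.648), np.int64(21))
side19 (np.float64(265.864), np.float64(155.333), np.int64(21))
side22 (np.float64(265.791), np.float64(155.434), np.int64(22))
[[146 144 144 143 145 145 144 144 143 143 142 141 144]
 [148 147 146 143 145 146 145 145 146 144 142 143 144]
 [112 146 147 147 147 148 147 145 145 146 145 143 143]
 [ 39  54 118  90  86  88  60  84  86 113 144 144 142]
 [ 46  42  43  40  42  43  43  45  39  38  56 114 144]
 [ 45  46  48  50  83 107 108 111  68  45  41  38 106]
 [ 43  45  42  80 135 132 132 132 137  56  45  45  43]
 [ 47  46  45  83 132 134 132 131 132  67  48  45  40]
 [ 47  47  45  43 102 133 133 137  84  46  48  44  43]
 [ 44  45  46  45  41  41  43  42  43  46  47  48  44]
 [ 41  46  46  45  44  47  47  46  45  45  48  44  44]
 [ 38  40  42  47  48  45  47  45  48  46  44  46  44]
 [ 41  44  42  42  43  43  41  44  45  42  46  41  47]
 [ 38  41  42  41  39  45  43  41  41  43  41  45  43]]
[[146 146 145 145 146 146 145 145 145 146 144 144 145]
 [147 146 146 144 145 146 147 145 145 144 144 144 145]
 [145 144 146 147 147 147 148 146 145 146 144 144 145]
 [144 144 147 148 148 148 147 148 146 144 145 145 143]
 [147 147 150  94  59  56  58  56  58 115 146 148 144]
 [153  95  43  37  42  49  48  45  42  38  55 116 145]
 [ 39  42  44  43  83 136 137 111  69  45  40  38  78]
 [ 47  46  43 108 136 134 133 136 141  72  46  43  37]
 [ 48  46  45  76 132 132 131 131 136  69  47  49  43]
 [ 45  46  44  43  84 115 115  98  80  45  46  46  44]
 [ 45  46  45  47  41  39  44  41  43  46  47  45  46]
 [ 42  45  45  45  45  44  44  45  45  45  46  43  44]
 [ 42  41  43  44  48  45  47  48  46  44  41  43  42]
 [ 42  40  41  42  40  41  42  42  40  39  40  42  41]]
```

The wing is at 120.5°, so the total turn is 513.7°. The knob's bright screw end has sunk 0.79 px, about 2.7 mm. The bar is still home under both lips and the bystanders haven't moved. The arm is clear of everything, so I'm handing in.

```bash
python3 - <<'E'
from plant import r
print(r.finish_job())
print(r.sense()["time_s"])
E
```

```text
the job is handed in; nothing more can be done
None
the job is handed in; nothing more can be done
```

I swung the crossbar about 49° clockwise until it was home under both lips. I then turned the knob 514° clockwise in three grips on the hub and let go. The job was handed in at about 45 s with the arm clear of everything.

**Final checks:**
- **Crossbar:** its angle was -6.5°, against about -6.4° for the pot, measured right after the swing. The last pictures still show it under both lips.
- **Knob:** it turned 513.7°, measured from the wing angle in the top view, with no slip.
- **Sink:** the knob had gone down about 2.7 mm, against the 3 mm expected for half a turn.
- **Bystanders:** the bottle, tub, mill and tongs looked unmoved in the pictures.

**What disagreed:** I could not pin down exactly where the bar first touched the lips. The estimates, in degrees of knob turn:

| Method | Touch at |
|---|---|
| Start of sinking (vertical force and lid edge) | about 326° |
| Rise of the bar | about 334° |
| Knob height | 336–353° |
| Lid-edge sink | about 365° |

I took 335–340°, which puts the knob about 0.48–0.5 turn past the touch. The full spread of estimates would make it 0.41–0.52 turn.

The wrist torque was no help. It read only about 0.12–0.17 N m while turning, well below the 0.4 N m the task describes, so I did not rely on it.

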